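# Pack the baking kit into its caddy

### The arm

A 6-joint arm with a two-finger parallel gripper is mounted at the origin on the work surface. World frame = base frame: x ahead of the robot, y to its left, z up, the work surface at z = 0. Lengths are in mm, angles in degrees, forces in N, time in s.
With the tool pointing down it reaches from about 250 to 775 mm from the base axis. Payload 8.9 kg.
Tool frame: the origin (TCP) lies between the finger pads; the fingertips stand 8 mm ahead of it and the grasp point (between the pads) lies 11 mm behind it; y points along the fingers, z is the direction in which the jaws open and shut, and the axes are right-handed (so a half turn about y gives the same grasp; the last joint's range is limited). The gripper opens to 85 mm and grips with 20 to 120 N. Pads are 22 mm wide; open, the fingers measure 114 mm over their backs; the gripper's body (76 mm by 85 mm) begins 54 mm behind the grasp point. The pads swing forward as they close: fully open they stand 13 mm farther back than shut.
Start: joints at [56.305, 16.656, -8.789, 64.555, 0, 82.019], TCP at [227.784, 473.01, 239.305] pointing down, gripper open.
Joint ranges: [-144.48, 144.48], [-52.06, 99.96], [-74.48, 78.29], [-112.23, 115.85], [-86.99, 84.42], [-180, 180]. Speed limits (degrees/s): [127.2, 127.2, 159.86, 180, 180, 180].

### API

Orientations are given as [roll, pitch, yaw] about the fixed x, y, z axes, in that order (R = Rz(yaw) Ry(pitch) Rx(roll)).
In Python, from rig import robot gives the robot as it stands.
- The arm moves only by the tool carry_out, never from a script. Its argument "plan" is one flat list of numbers, 5 for each row, row after row: the opening, from 0 (shut) to 1 (fully open), then the shift along the tool's x, y, z in mm, then the turn about the tool's y in rad. A call has exactly 5 rows; each row is the pose to reach, as a shift and turn from the pose commanded when the call began, along the tool's axes at that moment; what a row does not reach only later rows make up. A row lasts 1/10 s, in which the tool goes at most 50 mm and 8.59 degrees, less where a joint would pass 70% of its speed; a pose out of reach is approached as far as the arm can. A call with a gripper value outside its range is refused whole. The fingers move at their own pace and stop on an object; "grip_force" is the grip in N (left out, the last holds). Time passes only in rows, so rows that repeat a pose let the fingers close, or fill a call up. It gives the time, the measured TCP pose, the force and the opening at its end, in the units of the state.
- robot.sense(): the state, without advancing time (a new reading comes with each control period).
- robot.grab_frame(name): name is "scene" or "top" or "wrist"; returns the picture (480x640x3 uint8, blue, green, red); there is no depth.
- robot.camera_params(name): a dict with "fovy" (degrees; the focal length in pixels is half the picture's height over the tangent of half this angle, whatever the lens; pixels are square), "cx", "cy" (the principal point, pixels), "k1" (the pictures are not rectified: a ray, as slopes to the right and down, at radius r is drawn at 1 + k1 r^2 times it, then the intrinsics apply), "position" and "rotation" of the camera in the world. Camera axes: x right, y down, z forward; pixel columns grow to the right and rows downward; lengths in mm; the calibration is good to about 2 mm. A picture is of the moment at which its call begins: read the wrist's pose just before it. camera_params takes no time and is no camera call; for the wrist camera it gives the pose at the moment of the call.
- robot.finish_job(): hands the job in, once; it reports no verdict.
The state is a dict: "clock": time; "joint_positions": joint angles; "qd": joint speeds; "joint_efforts": joint torques, N m; "position": TCP position; "eef_rot": TCP orientation; "ft_force": force on the tool from outside, world axes, zero at the start; "moment": the same for the moment, N m; "finger_gap": opening from 0.0 (shut) to 1.0 (fully open).
Only numpy, scipy, OpenCV 4.12 (cv2) and the standard library are available. Lean on these libraries where they do the work, as an engineer would, in place of code of your own. Each camera call takes 0.05 s, during which the arm holds its last target. There are 200 camera calls.

### The job

Pack the baking kit away in its wooden caddy: stand every tin that is out (four or five of them) upright and flat on the floor of the tray so that all fit in at once side by side, and thread the three rolling-pin rings onto the caddy's post, fully home, red largest at the bottom, then blue, then yellow smallest on top. Leave the mug, the jar and the bowl where they are.

Things in the scene. Friction and masses are not known exactly. Their poses are not given: they have to be found in the camera images.
- caddy: wooden baking caddy, fixed to the worktop; origin: centre of the tray's underside, z up. Its open tray is 140 inside along the caddy's x and 185 inside along y; floor 5 thick, walls 4 thick, rim 40 above the worktop. On the tray's -y side a flat ledge (5 thick, 148 along x, 80 along y, no walls) carries an upright steel post. (sizes in mm)
- tray_floor (a point): centre of the upper face of the tray's floor, 5 above the worktop; axes as the caddy's (sizes in mm)
- post_foot (a point): foot of the steel post, on the upper face of the ledge (5 above the worktop), 135 from the tray's centre towards the caddy's -y; 38.5 clear from this axis to the tray's outer wall. The post is 18 in diameter, 48 high above this point, its top 8 tapering to 10. (sizes in mm)
- tin_square: red, cream-lidded square tin, 85 x 85, 40 high to the top of the lid. Its wooden grip bar stands on the middle of the lid: 24 long (along the tin's x), 14 wide (along y), from 40 to 66 above the underside. Origin: centre of the underside, z up. Always present. (sizes in mm)
- tin_long: blue, white-lidded long tin, 130 (x) x 40 (y), 40 high to the top of the lid. Its wooden grip bar stands on the middle of the lid: 24 long (along the tin's x), 14 wide (along y), from 40 to 66 above the underside. Origin: centre of the underside, z up. May be absent. (sizes in mm)
- tin_green: green, cream-lidded tin, 85 (x) x 40 (y), 40 high to the top of the lid. Its wooden grip bar stands on the middle of the lid: 24 long (along the tin's x), 14 wide (along y), from 40 to 66 above the underside. Origin: centre of the underside, z up. May be absent. (sizes in mm)
- tin_yellow: yellow, white-lidded tin, 85 (x) x 40 (y), 40 high to the top of the lid. Its wooden grip bar stands on the middle of the lid: 24 long (along the tin's x), 14 wide (along y), from 40 to 66 above the underside. Origin: centre of the underside, z up. May be absent. (sizes in mm)
- tin_small: small copper-coloured tin, 40 x 40, 40 high to the top of the lid. Its wooden grip bar stands on the middle of the lid: 24 long (along the tin's x), 14 wide (along y), from 40 to 66 above the underside. Origin: centre of the underside, z up. May be absent. (sizes in mm)
- ring_large: red flat rolling-pin ring, outer diameter 60, hole 24, 12 thick, lying flat; origin: centre of its underside, z up. (sizes in mm)
- ring_medium: blue flat rolling-pin ring, outer diameter 52, hole 24, 12 thick, lying flat; origin: centre of its underside, z up. (sizes in mm)
- ring_small: yellow flat rolling-pin ring, outer diameter 44, hole 24, 12 thick, lying flat; origin: centre of its underside, z up. (sizes in mm)
- mug: white mug with a handle, 76 across, 85 high, bystander; origin: centre of the underside (sizes in mm)
- jar: amber jar with a brass cap, 70 across, 110 high, bystander; origin: centre of the underside (sizes in mm)
- bowl: blue bowl, 130 across, 50 high, bystander; origin: centre of the underside (sizes in mm)
There are look-alikes about, which are no part of the job. Several things have the shape of the tin_green; the one meant has the colours described above.

How it is judged:
By the outcome, as a careful person would: the job done as asked, in the order asked, and still so for the second after the job is handed in, with the robot touching nothing.
Of tin_long, tin_green, tin_yellow, tin_small only 3 to 4 are there at a start; the rules pass over those that are not, and their reading is None.
At some moment in a run one of tin_square, tin_green, tin_yellow, tin_small, ring_large, ring_medium, ring_small may be knocked a few centimetres aside while the robot is not near it.
Once in a run the grip may slacken for a moment while it holds something.
It also fails if it takes over 200 s, if anything falls off the work surface, if the arm or the gripper's body presses on something with over 40 N, if the wrist force passes 120 N, or if a joint passes its speed limit or range.

## Working session

There is one attempt and no reset: what is moved stays moved. The work goes in short steps, Python scripts to look and compute and a tool call to move; the robot and the scene stay as the last step left them, time stands still between calls to the robot, and variables do not carry over. Pictures are saved under pics/ and viewed, about 12 in all and at most 16, crops included, and the job is handed in when it is done.

Besides the shell and the picture viewer there is one more tool, called after "Request:" as name(argument=value, ...), one argument or row to a line, values as JSON. carry_out: Moves the arm, as the interface text tells. Its arguments: {"type":"object","properties":{"plan":{"type":"array"},"grip_force":{"type":"number"}},"required":["plan"]}

```bash
ls; mkdir -p pics; python3 - <<'E'
from rig import robot
import cv2
print(robot.sense())
for n in("scene","top","wrist"):
    p=robot.camera_params(n); print(n,p)
    cv2.imwrite(f"pics/{n}0.png",robot.grab_frame(n))
E
```

```text
pics
{'clock': 0.0, 'joint_positions': array([ 5.63037432e+01,  1.66904609e+01, -8.83075824e+00,  6.45551581e+01,
        2.98059212e-04,  8.20187099e+01]), 'qd': array([-0.00807605,  0.02743554, -0.02413033, -0.0664125 ,  0.01019759,
       -0.04804375]), 'joint_efforts': array([ 3.88620583e-05, -5.37140858e+01,  3.31375158e+01,  1.58270344e-02,
       -2.27108799e-04, -4.29347891e-09]), 'position': array([227.54890538, 472.64750104, 238.72043378]), 'eef_rot': array([-9.00755960e+01,  1.09001266e-02, -2.57149741e+01]), 'ft_force': array([-0.2862587 , -0.16787089,  0.10948633]), 'moment': array([-0.00643591, -0.01723816, -0.0222807 ]), 'finger_gap': 0.9994672074027827}
scene {'fovy': 53.03144892112146, 'cx': 318.57039270158697, 'cy': 230.71679510039877, 'k1': -0.012321832200186827, 'position': array([1190.45057198,  699.87908997,  629.69615763]), 'rotation': array([-120.71898438,    1.0167308 ,  137.14194298])}
top {'fovy': 46.33347993975511, 'cx': 317.86559314754726, 'cy': 237.53266929291183, 'k1': -0.004357667670118723, 'position': array([ 313.59265337,   20.62887998, 1414.29110525]), 'rotation': array([-170.99809323,   -1.89748894,  -88.3053085 ])}
wrist {'fovy': 67.99146897615367, 'cx': 317.6165830663922, 'cy': 233.91855993915524, 'k1': -0.009188017048851404, 'position': array([164.3682758, 503.6245505, 374.2919321]), 'rotation': array([1.63911818e+02, 4.60771875e-02, 6.42534457e+01])}
```

View pics/top0.png

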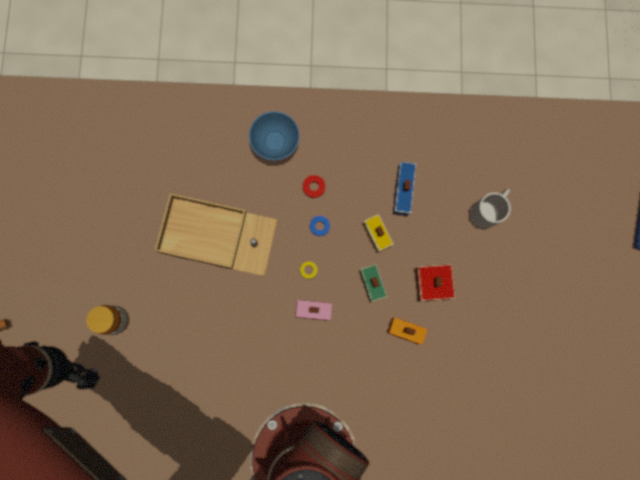

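View pics/scene0.png

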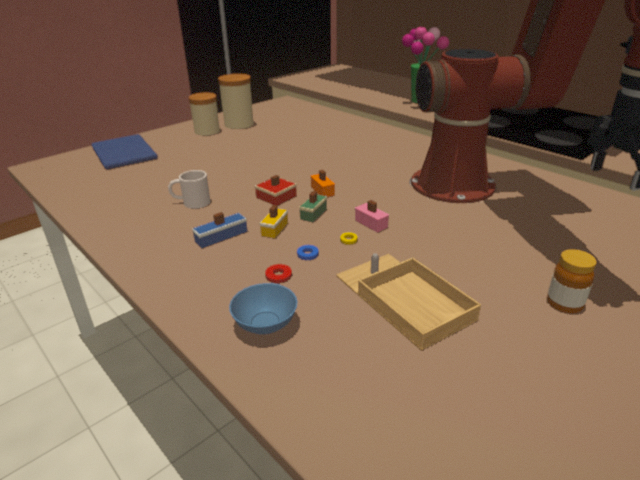

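The top view shows the red square tin (436,283), blue long tin (405,188), yellow tin (379,233) and green tin (373,283). The rings are red (314,187), blue (320,226) and yellow (309,270), and the caddy is at about (215,235).

Possible mix-ups:
- **Pink tin (314,310) and orange tin (408,331):** same shape as tin_green, so look-alikes.
- **Orange scrap (0,324):** unknown, and it needs checking in case it's the copper tin.

```bash
cat > h.py <<'E'
from rig import robot
import cv2, numpy as np
from scipy.spatial.transform import Rotation as Ro
def shot(n,name=None):
    p=robot.camera_params(n); im=robot.grab_frame(n)
    if name: cv2.imwrite(f"pics/{name}.png",im)
    return im,p
def K(p):
    f=240/np.tan(np.radians(p["fovy"]/2)); return np.array([[f,0,p["cx"]],[0,f,p["cy"]],[0,0,1.]])
def RR(p): return Ro.from_euler("xyz",p["rotation"],degrees=True).as_matrix()
def cast(px,p,z):
    u=cv2.undistortPoints(np.float64(px).reshape(-1,1,2),K(p),np.array([p["k1"],0,0,0.])).reshape(-1,2)
    d=np.c_[u,np.ones(len(u))]@RR(p).T
    c=np.array(p["position"]); return c+d*((z-c[2])/d[:,2])[:,None]
def proj(P,p):
    R=RR(p); q=(np.atleast_2d(P)-p["position"])@R
    return cv2.projectPoints(q,np.zeros(3),np.zeros(3),K(p),np.array([p["k1"],0,0,0.]))[0].reshape(-1,2)
# hue lo,hi, satmin, valmin
HSV=dict(red=(172,6),orange=(9,18),yellow=(22,33),green=(50,85),blue=(100,118),pink=(145,171))
def blobs(im,col,smin=110,vmin=60,amin=60):
    h=cv2.cvtColor(im,cv2.COLOR_BGR2HSV); lo,hi=HSV[col]; H,S,V=cv2.split(h)
    hm=(H>=lo)&(H<=hi) if lo<hi else (H>=lo)|(H<=hi)
    m=(hm&(S>smin)&(V>vmin)).astype(np.uint8)*255
    cs=[c for c in cv2.findContours(m,cv2.RETR_EXTERNAL,cv2.CHAIN_APPROX_NONE)[0] if cv2.contourArea(c)>=amin]
    return sorted(cs,key=cv2.contourArea,reverse=True)
def onplane(c,p,z):
    P=cast(c.reshape(-1,2),p,z)[:,:2].astype(np.float32); return P
def rect(P):
    """minAreaRect in world: centre, long, short, yaw of long side (deg, -90..90)"""
    (c,(w,h),a)=cv2.minAreaRect(P.astype(np.float32)); 
    if w<h: w,h,a=h,w,a+90
    return np.round(c,1),round(w,1),round(h,1),round((a+90)%180-90,1)
E
python3 - <<'E'
from h import *
p=robot.camera_params("top"); im=cv2.imread("pics/top0.png")
for col in HSV:
    for c in blobs(im,col)[:5]:
        x,y,w,h=cv2.boundingRect(c); 
        if y>350: continue
        print(col,(x+w//2,y+h//2),*rect(onplane(c,p,12 if w<27 and h<27 else 30)))
print("scrap",cast([(0,324)],p,0), "caddy rim px->", cast([(172,196),(245,209),(234,270),(157,249)],p,40).round(), "post",cast([(254,242)],p,53).round())
print(proj([[230,560,20]],robot.camera_params("scene")))
t=cv2.resize(im[120:350,360:470],None,fx=3,fy=3,interpolation=2);a=cv2.resize(im[270:420,0:110],None,fx=3,fy=3,interpolation=2)
w=cv2.imread("pics/wrist0.png")
a=cv2.copyMakeBorder(a,0,690-a.shape[0],0,0,0);cv2.imwrite("pics/c1.png",cv2.resize(np.hstack([t,a]),None,fx=.85,fy=.85))
E
```

```text
red (436, 282) [ 432.7 -315.7] 82.8 82.7 -84.9
red (314, 186) [671.5  -4.6] 59.4 56.9 -42.4
orange (201, 230) [542.4 274.6] 199.5 155.2 79.2
orange (103, 319) [317.2 495.4] 84.2 71.7 -88.3
orange (260, 245) [511.2 125.3] 148.4 60.6 -9.5
orange (408, 331) [ 311.2 -244.6] 96.5 47.8 71.9
orange (209, 245) [508.9 249.3] 126.9 20.5 80.5
yellow (379, 232) [ 553.3 -170.2] 86.7 40.1 27.2
yellow (309, 270) [455.2   1.8] 42.8 42.7 1.9
green (374, 283) [ 427.  -160.1] 72.5 28.4 20.0
blue (274, 136) [795.6 103. ] 118.7 116.8 -7.5
blue (405, 187) [ 673.8 -237. ] 122.5 33.5 -5.8
blue (319, 226) [568.3 -22.5] 47.4 47.0 -42.8
scrap [[297.36333263 753.35353735   0.        ]] caddy rim px-> [[625. 348.  40.]
 [598. 165.  40.]
 [445. 184.  40.]
 [490. 375.  40.]] post [[514. 138.  53.]]
[[628.78150733 295.13925672]]
```

View pics/c1.png

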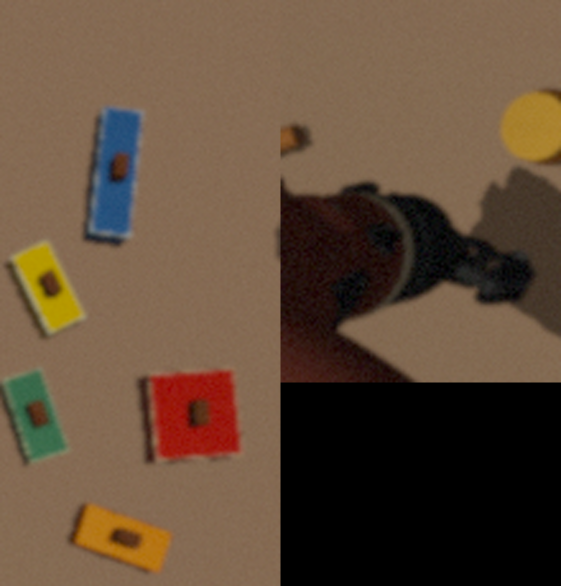

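View pics/wrist0.png

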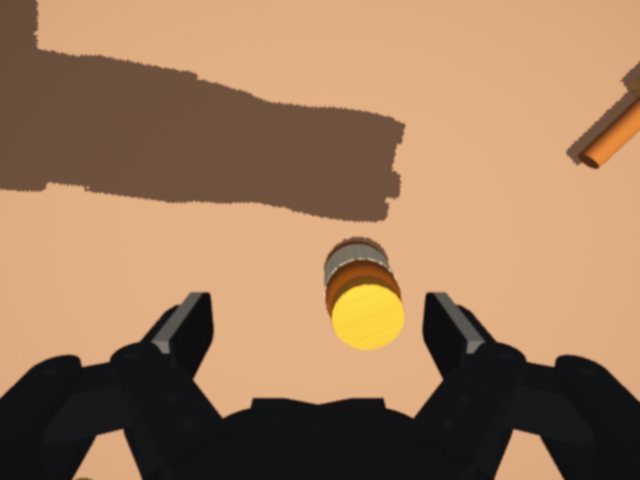

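The crops confirm the choice: red square, blue long with its white rim, yellow and green tins. The plain orange and pink ones are look-alikes. The scrap on the left is an orange rod out of reach, so the copper tin looks absent. Next I move over the caddy to measure it.

Request:
carry_out(
  plan=[1, 40, -10, -10, 0.13, 1, 80, -20, -20, 0.26, 1, 120, -30, -30, 0.4, 1, 160, -35, -38, 0.53, 1, 189, -40, -44, 0.655],
  grip_force=60,
)

```text
clock: 0.65
position: [380.6, 349.8, 279.5]
eef_rot: [-90.0, -0.0, -63.6]
ft_force: [-0.4, 0.6, 0.6]
finger_gap: 1.003
```

Request:
carry_out(
  plan=[1, 40, -10, 20, 0.13, 1, 80, -20, 40, 0.26, 1, 120, -30, 60, 0.4, 1, 160, -35, 75, 0.53, 1, 177, -40, 80, 0.655],
)

```text
clock: 1.15
position: [532.5, 226.7, 318.9]
eef_rot: [-90.0, -0.0, -101.2]
ft_force: [-1.0, -0.1, 0.1]
finger_gap: 1.0
```

```bash
cat >> h.py <<'E'
def go(x,y,z,yaw,frm=None):
    """print dx dy dz turn in tool axes from the present pose (or frm=(x,y,z,yaw))"""
    if frm is None:
        s=robot.sense(); frm=(*s["position"],s["eef_rot"][2])
    a=np.radians(frm[3]); d=np.array([x,y,z])-frm[:3]; t=(yaw-frm[3]+180)%360-180
    r=(d@[np.cos(a),np.sin(a),0],-d[2],d@[-np.sin(a),np.cos(a),0],-np.radians(t))
    print("go",np.round(r,3),"calls>=%.1f"%max(np.linalg.norm(d)/240,abs(t)/42))
    return x,y,z,yaw
def st():
    s=robot.sense(); print(round(s["clock"],1),s["position"].round(1),s["eef_rot"].round(2),"F",s["ft_force"].round(1),"gap",round(s["finger_gap"],3))
E
python3 - <<'E'
from h import *
st(); im,p=shot("wrist","w1"); print(p["position"],p["rotation"]); st()
t,_=shot("top","t1")
E
```

```text
1.1 [532.5 226.7 318.9] [-8.9990e+01 -4.0000e-02 -1.0123e+02] F [-1.  -0.1  0.1] gap 1.0
[546.42077137 296.13775075 454.32502042] [ 1.63866270e+02  2.92427305e-03 -1.12623530e+01]
1.2 [533.4 225.8 319.5] [-8.9920e+01 -5.0000e-02 -1.0171e+02] F [ 0.5 -1.4  1.1] gap 1.0
```

View pics/w1.png

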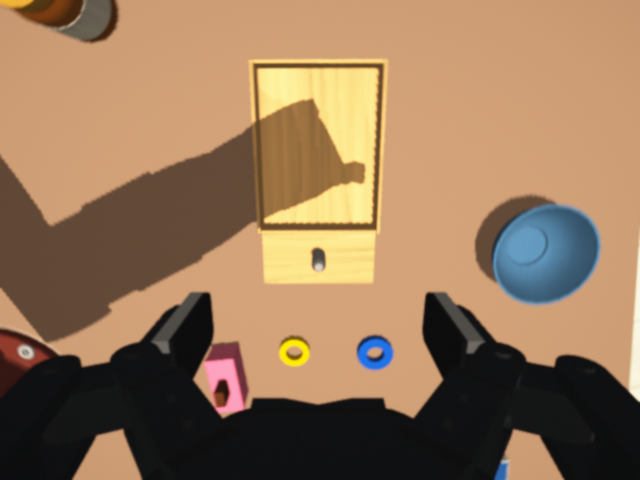

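The wrist view shows the tray with rim corners near (249,60), (387,60), (380,232) and (258,231). The post top is at (319,252), with the yellow ring (294,352) and the blue ring (375,352).

```bash
python3 - <<'E'
from h import *
st(); im,p=shot("wrist"); st()
hsv=cv2.cvtColor(im,cv2.COLOR_BGR2HSV)
print("table",hsv[100,450],hsv[260,120],"rim",hsv[62,320],hsv[150,254],hsv[150,383],"ledge",hsv[270,290],hsv[240,350],"wall shade",hsv[67,320], "post",hsv[252,319],hsv[262,319])
# outer edges of the tray: gradient along scan lines between wood (H~20+) and table (H~10)
d=hsv[:,:,0].astype(float)
w=((hsv[...,0]>=15)&(hsv[...,0]<=30)&(hsv[...,1]>70)).astype(np.uint8)
cv2.imwrite("pics/m1.png",w*255)
c=max(cv2.findContours(cv2.morphologyEx(w,cv2.MORPH_CLOSE,np.ones((9,9))),0,1)[0],key=cv2.contourArea)
print(cv2.boundingRect(c),cv2.contourArea(c)); print(cv2.approxPolyDP(c,3,True).reshape(-1,2).tolist())
q=[(249,60),(387,60),(380,232),(258,231)]
C=cast(q,p,40)[:,:2];print(C.round(1),[np.linalg.norm(C[i]-C[i-1]).round(1) for i in range(4)],C.mean(0).round(1))
print("ledge end",cast([(264,283),(374,283)],p,5).round(1))
E
```

```text
1.2 [531.9 227.4 319.1] [-8.9980e+01 -2.0000e-02 -1.0113e+02] F [-1.1 -0.2 -0.3] gap 1.003
1.3 [530.6 228.5 318.9] [-9.0030e+01 -1.0000e-02 -1.0082e+02] F [-0.1  0.7  1. ] gap 0.999
table [ 14 110 209] [ 13 113  99] rim [ 21 130 244] [ 16 148 143] [ 17 125 231] ledge [ 24 111 253] [ 25 107 253] wall shade [ 16 150 139] post [16 37 76] [ 16  37 131]
(247, 57, 141, 228) 28721.5
[[386, 58], [247, 60], [257, 234], [261, 236], [265, 284], [373, 283], [375, 239], [381, 230]]
[[488.1 382.6]
 [632.3 354.1]
 [597.1 167. ]
 [452.4 196.9]] [np.float64(189.1), np.float64(147.0), np.float64(190.4), np.float64(147.7)] [542.5 275.2]
ledge end [[434.9 114.9   5. ]
 [582.8  85.7   5. ]]
```

```bash
python3 - <<'E'
from h import *
im,p=shot("wrist","w2"); st()
# subpixel edge points on the rim's outer boundary via strongest gradient of hue-ish channel (G-B ratio) on scan lines
g=cv2.GaussianBlur(im.astype(np.float32),(0,0),1); r=g[...,1]/g[...,2]   # G/R : wood high, table low
def edge(a,b):  # from outside a to inside b : first strong rise
    n=40; t=np.linspace(0,1,n); P=np.outer(1-t,a)+np.outer(t,b)
    v=cv2.remap(r,P[:,0].astype(np.float32).reshape(1,-1),P[:,1].astype(np.float32).reshape(1,-1),1)[0]
    d=np.diff(v); i=np.argmax(d); return (P[i]+P[i+1])/2,d[i]
L={}
L["top"]=[edge((x,48),(x,66))[0] for x in range(262,376,6)]
L["left"]=[edge((238+(y-60)*.055,y),(256+(y-60)*.055,y))[0] for y in range(75,220,6)]
L["right"]=[edge((398-(y-60)*.04,y),(380-(y-60)*.04,y))[0] for y in range(75,220,6)]
L["end"]=[edge((x,294),(x,276))[0] for x in range(272,366,6)]
ln={}
for k,v in L.items():
    W=cast(v,p,5 if k=="end" else 40)[:,:2].astype(np.float32)
    vx,vy,x0,y0=cv2.fitLine(W,cv2.DIST_HUBER,0,.01,.01).ravel(); res=np.abs((W-[x0,y0])@[-vy,vx])
    ang=np.degrees(np.arctan2(vy,vx)); ln[k]=((vx,vy),(x0,y0)); print(k,round(float(ang),2),(round(float(x0),1),round(float(y0),1)),"res",res.mean().round(2))
hsv=cv2.cvtColor(im,cv2.COLOR_BGR2HSV); m=((hsv[...,1]<70)&(hsv[...,2]<200)).astype(np.uint8); m[:,:300]=0;m[:,340:]=0;m[:238]=0;m[278:]=0
ys,xs=np.nonzero(m); print("post px",xs.min(),xs.max(),ys.min(),ys.max())
for yaw in (-11.0,):
    a=np.radians(yaw); X=np.array([np.cos(a),np.sin(a)]);Y=np.array([-X[1],X[0]])
    f=lambda k,A:np.array(ln[k][1])@A
    print("width",f("right",X)-f("left",X),"xc",(f("right",X)+f("left",X))/2,"yc top",f("top",Y)-96.5,"yc end",f("end",Y)+176.5)
    xc=(f("right",X)+f("left",X))/2; yc=(f("top",Y)-96.5+f("end",Y)+176.5)/2; print("centre",X*xc+Y*yc,"post",X*xc+Y*(yc-135))
    print("post px pred",proj(np.r_[X*xc+Y*(yc-135),53],p),proj(np.r_[X*xc+Y*(yc-135),5],p))
E
python3 -c "
import cv2;cv2.imwrite('pics/w2c.png',cv2.resize(cv2.imread('pics/w2.png')[225:295,255:385],None,fx=5,fy=5,interpolation=2))"
```

```text
1.4 [529.9 229.3 318.9] [-9.0050e+01 -1.0000e-02 -1.0068e+02] F [-1.1  0.1 -0.4] gap 1.001
top -10.67 (544.6, 372.2) res 0.49
left 82.4 (474.2, 301.1) res 4.8
right 75.72 (608.5, 256.7) res 3.81
end -10.82 (500.4, 102.1) res 0.09
post px 315 325 250 269
width 140.3347789506417 xc 478.16313406795257 yc top 372.7339102818629 yc end 372.2306926670252
centre [540.45090426 274.40092524] post [514.69168989 141.88125548]
post px pred [[318.25728704 268.11413334]] [[318.22374264 254.84593849]]
```

View pics/w2c.png

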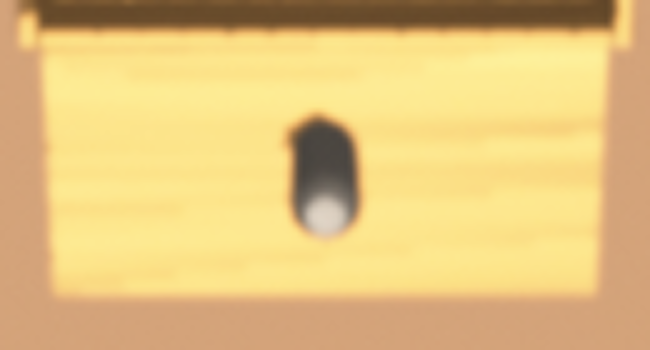

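```bash
python3 - <<'E'
from h import *
st(); im,p=shot("wrist","w3"); st()
h=cv2.cvtColor(im,cv2.COLOR_BGR2HSV)
m=((h[...,1]<60)&(h[...,2]>150)).astype(np.uint8); m[:,:300]=0;m[:,340:]=0;m[:245]=0;m[:][285:]=0
n,l,s,c=cv2.connectedComponentsWithStats(m); i=1+np.argmax(s[1:,4]); print("post top px",c[i],s[i])
P=cast([c[i]],p,53)[0]; print("post",P)
a=np.radians(-10.75); X=np.array([np.cos(a),np.sin(a)]);Y=np.array([-X[1],X[0]])
print("centre from post",P[:2]+135*Y)
g=cv2.GaussianBlur(im.astype(np.float32),(0,0),1); r=g[...,1]/g[...,2]
e=[]
for y in range(246,280,3):
    for lo,hi,sg in((250,275,1),(364,388,-1)):
        d=np.diff(r[y,lo:hi])*sg; e.append((lo+np.argmax(d)+.5,y))
W=cast(e,p,5)[:,:2]@np.c_[X,Y]; print("ledge x edges",np.median(W[::2,0]),np.median(W[1::2,0]),"mid",(np.median(W[::2,0])+np.median(W[1::2,0]))/2,"post x",P[:2]@X,"post y",P[:2]@Y)
for col in("red","blue","yellow"):
    for k in blobs(im,col)[:3]: 
        (cx,cy),rad=cv2.minEnclosingCircle(k); print(col,(round(cx),round(cy)),*rect(onplane(k,p,12)))
E
```

```text
1.4 [529.9 229.3 318.9] [-9.0050e+01 -1.0000e-02 -1.0068e+02] F [-1.1  0.1 -0.4] gap 1.001
1.4 [529.4 229.8 318.9] [-9.0060e+01 -1.0000e-02 -1.0062e+02] F [-0.   0.3  0.2] gap 1.0
post top px [320.58181818 268.03636364] [316 265  10   7  55]
post [516.79393987 142.22487083  53.        ]
centre from post [541.97468473 274.85567453]
ledge x edges 406.9210651197967 554.9754308210934 mid 480.94824797044504 post x 481.19605483893474 post y 236.12337236740692
red (25, 344) [64.6 76.8] 75.1 51.0 -44.1
red (230, 378) [349. -22.] 118.8 53.4 86.1
red (222, 396) [332.8 -49.6] 64.0 26.9 75.4
blue (547, 255) [811.7  84.2] 137.6 136.9 5.3
blue (376, 354) [568.  -18.7] 53.4 49.0 81.2
blue (500, 472) [ 736. -275.] 29.4 20.3 78.9
yellow (324, 147) [541.4 275.4] 179.6 135.7 79.3
yellow (321, 259) [515.2 133.3] 146.7 61.0 -8.5
yellow (296, 353) [455.   6.] 46.3 41.7 78.9
```

```bash
python3 - <<'E'
from h import *
a=go(605,110,230,-100.75); go(671,-5,130,-100.75,a)
E
```

```text
go [1.03766e+02 8.89150e+01 9.63690e+01 2.00000e-03] calls>=0.7
go [100.671 100.     86.292  -0.   ] calls>=0.7
```

Request:
carry_out(
  plan=[1, 21, 18, 19, 0, 1, 42, 36, 38, 0, 1, 62, 53, 58, 0, 1, 83, 71, 77, 0, 1, 104, 89, 96, 0.002],
)

```text
clock: 1.9
position: [604.6, 109.7, 229.6]
eef_rot: [-90.0, 0.0, -100.7]
ft_force: [0.2, -0.4, 1.1]
finger_gap: 0.996
```

Request:
carry_out(
  plan=[1, 25, 25, 22, 0, 1, 50, 50, 43, 0, 1, 75, 75, 65, 0, 1, 101, 100, 86, 0, 1, 101, 100, 86, 0],
)

```text
clock: 2.4
position: [669.2, -8.1, 126.1]
eef_rot: [-90.3, -0.1, -100.9]
ft_force: [-1.2, -0.3, -0.0]
finger_gap: 0.998
```

```bash
cat >> h.py <<'E'
def ring(col,name=None,near=None):
    im,p=shot("wrist",name)
    for k in blobs(im,col,amin=200):
        P=onplane(k,p,12); (c,r)=cv2.minEnclosingCircle(P); c=np.array(c)
        A=cv2.contourArea(P)
        if near is not None and np.linalg.norm(c-near)>70: continue
        print(col,"px",np.round(k.reshape(-1,2).mean(0)),"circle",c.round(1),"d",round(2*r,1),"rect",*rect(P))
E
python3 - <<'E'
from h import *
st(); ring("red","r1",(671,-5)); st()
E
```

```text
2.4 [669.2  -8.1 126.1] [-9.0280e+01 -7.0000e-02 -1.0088e+02] F [-1.2 -0.3 -0. ] gap 0.998
red px [320. 223.] circle [671.3  -2.5] d 60.6 rect [671.2  -2.1] 59.0 58.9 79.2
2.5 [669.1  -6.4 127.9] [-9.0220e+01 -1.0000e-02 -1.0084e+02] F [-0.3 -0.3  0.3] gap 0.995
```

```bash
python3 - <<'E'
from h import *
st(); ring("red",None,(671,-5)); st(); go(671.3,-2.5,14,-100.75)
E
```

```text
2.5 [669.1  -6.4 127.9] [-9.0220e+01 -1.0000e-02 -1.0084e+02] F [-0.3 -0.3  0.3] gap 0.995
red px [320. 225.] circle [671.3  -2.4] d 60.6 rect [671.3  -2.3] 59.6 58.8 79.2
2.5 [669.5  -5.4 129.4] [-9.0120e+01  1.0000e-02 -1.0079e+02] F [ 0.2  1.1 -0.2] gap 1.0
go [-3.17900e+00  1.15398e+02  1.24500e+00 -1.00000e-03] calls>=0.5
```

Request:
carry_out(
  plan=[1, -1, 30, 0, 0, 1, -2, 60, 1, 0, 1, -3, 90, 1, 0, 1, -3, 108, 1, 0, 1, -3, 114, 1, 0],
)

```text
clock: 3.0
position: [670.5, -1.3, 15.3]
eef_rot: [-90.1, 0.0, -100.7]
ft_force: [-0.0, -0.4, -0.1]
finger_gap: 1.0
```

Request:
carry_out(
  plan=[1, 0, 0, 0, 0, 1, 0, 0, 0, 0, 1, 0, 0, 0, 0, 1, 0, 0, 0, 0, 1, 0, 0, 0, 0],
)

```text
clock: 3.5
position: [672.3, -3.5, 17.0]
eef_rot: [-89.9, 0.0, -100.9]
ft_force: [0.4, 0.1, -0.1]
finger_gap: 1.003
```

```bash
python3 - <<'E'
from h import *
st(); im,p=shot("wrist","r2"); go(671.3,-2.4,8,-100.75)
print(proj([[671,-3,0]],p))
E
```

```text
3.5 [672.3  -3.5  17. ] [ -89.94    0.   -100.89] F [ 0.4  0.1 -0.1] gap 1.003
go [-9.590e-01  8.769e+00 -1.035e+00 -3.000e-03] calls>=0.0
[[314.49001603 288.4155908 ]]
```

View pics/r2.png

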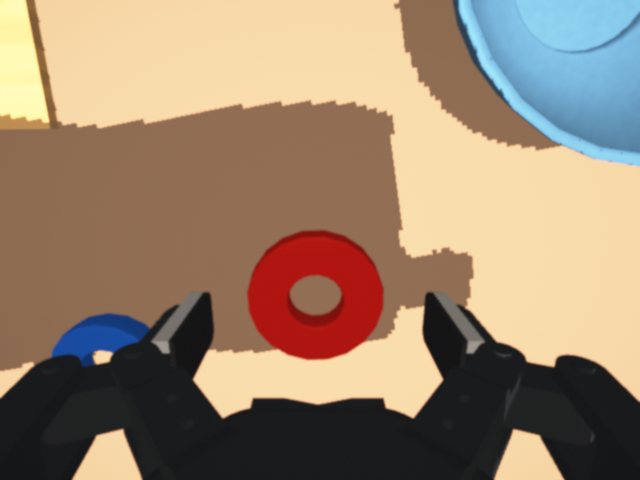

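The red ring is centred between the open fingers (316,295), with the fingertips still above it. I'll go down to TCP z≈4 and close.

Request:
carry_out(
  plan=[1, -1, 6, -1, 0, 1, -1, 11, -1, 0, 1, -1, 13, -1, 0, 0.85, -1, 13, -1, 0, 0.5, -1, 13, -1, 0],
  grip_force=50,
)

```text
clock: 4.05
position: [671.1, -2.3, 3.2]
eef_rot: [-90.0, 0.0, -100.9]
ft_force: [-2.0, 0.2, 13.8]
finger_gap: 0.698
```

Request:
carry_out(
  plan=[0.5, 0, 0, 0, 0, 0.5, 0, 0, 0, 0, 0.5, 0, 0, 0, 0, 0.5, 0, 0, 0, 0, 0.5, 0, 0, 0, 0],
)

```text
clock: 4.55
position: [671.2, -2.3, 3.9]
eef_rot: [-90.0, -0.0, -100.9]
ft_force: [-2.5, -0.6, 6.0]
finger_gap: 0.68
```

Request:
carry_out(
  plan=[0.5, 0, -20, 0, 0, 0.5, 0, -45, 0, 0, 0.5, 0, -65, 0, 0, 0.5, 0, -80, 0, 0, 0.5, 0, -80, 0, 0],
)

```text
clock: 5.05
position: [672.7, -2.5, 85.6]
eef_rot: [-89.8, 0.0, -100.9]
ft_force: [0.3, -0.4, -0.4]
finger_gap: 0.678
```

```bash
python3 - <<'E'
from h import *
st(); go(516.8,142.3,84,-100.75)
E
```

```text
5.0 [672.7  -2.5  85.6] [-8.9770e+01  2.0000e-02 -1.0089e+02] F [ 0.3 -0.4 -0.4] gap 0.678
go [-1.12706e+02  1.59600e+00 -1.80469e+02 -2.00000e-03] calls>=0.9
```

Request:
carry_out(
  plan=[0.5, -25, 0, -40, 0, 0.5, -50, 0, -80, 0, 0.5, -75, 0, -120, 0, 0.5, -98, 0, -156, 0, 0.5, -112, 0, -179, 0],
)

```text
clock: 5.55
position: [513.3, 143.1, 82.3]
eef_rot: [-90.1, -0.0, -100.8]
ft_force: [0.2, 0.1, -0.9]
finger_gap: 0.679
```

Request:
carry_out(
  plan=[0.5, 0, 0, 0, 0, 0.5, 0, 0, 0, 0, 0.5, 0, 0, 0, 0, 0.5, 0, 0, 0, 0, 0.5, 0, 0, 0, 0],
)

```text
clock: 6.05
position: [517.0, 140.9, 83.1]
eef_rot: [-90.0, -0.0, -101.0]
ft_force: [-1.0, -0.4, -0.6]
finger_gap: 0.68
```

```bash
python3 - <<'E'
from h import *
st(); im,p=shot("wrist","r3"); go(516.8,142.3,50,-100.75)
cv2.imwrite("pics/r3c.png",im[180:400,200:440].repeat(2,0).repeat(2,1))
print(proj([[516.8,142.3,53]],p))
E
```

```text
6.0 [517.  140.9  83.1] [ -90.     -0.   -100.95] F [-1.  -0.4 -0.6] gap 0.68
go [-1.3010e+00  3.3094e+01 -3.5600e-01 -3.0000e-03] calls>=0.1
[[316.51047554 275.3905212 ]]
```

View pics/r3c.png

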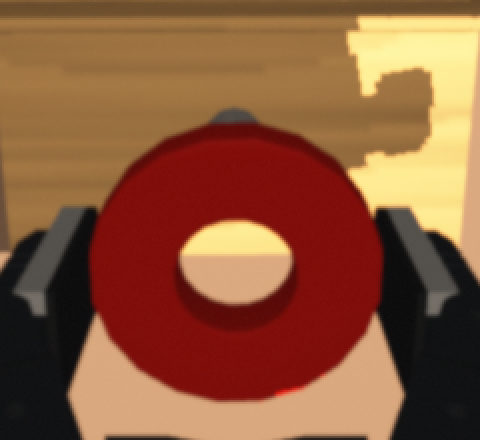

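```bash
python3 - <<'E'
from h import *
im=cv2.imread("pics/r3.png"); p=robot.camera_params("wrist"); s=robot.sense(); z=s["position"][2]
h=cv2.cvtColor(im,cv2.COLOR_BGR2HSV); m=(((h[...,0]>172)|(h[...,0]<6))&(h[...,1]>150)&(h[...,2]>60)).astype(np.uint8)
m[:,:235]=0;m[:,400:]=0;m[:225]=0;m[385:]=0
c=max(cv2.findContours(m,0,1)[0],key=cv2.contourArea); P=onplane(c,p,z+8); print(cv2.minEnclosingCircle(P),s["position"],rect(P))
E
```

```text
((517.4197998046875, 141.30357360839844), 30.894670486450195) [516.90236618 140.95500205  83.09440348] (array([517.2, 140.9]), 60.3, 58.9, 45.0)
```

Request:
carry_out(
  plan=[0.5, -1.3, 8, -0.3, 0, 0.5, -1.3, 16, -0.3, 0, 0.5, -1.3, 24, -0.3, 0, 0.5, -1.3, 30, -0.3, 0, 0.5, -1.3, 33, -0.3, 0],
)

```text
clock: 6.6
position: [515.9, 142.8, 49.3]
eef_rot: [-90.1, -0.0, -100.9]
ft_force: [0.7, 0.0, -1.0]
finger_gap: 0.682
```

Request:
carry_out(
  plan=[0.5, 0, 8, 0, 0, 0.5, 0, 16, 0, 0, 0.5, 0, 24, 0, 0, 0.5, 0, 32, 0, 0, 0.5, 0, 38, 0, 0],
)

```text
clock: 7.1
position: [516.2, 142.8, 11.5]
eef_rot: [-90.0, -0.0, -100.9]
ft_force: [0.3, 0.1, 0.0]
finger_gap: 0.685
```

Request:
carry_out(
  plan=[0.5, 0, 0, 0, 0, 0.5, 0, 0, 0, 0, 0.85, 0, 0, 0, 0, 0.9, 0, 0, 0, 0, 0.9, 0, 0, 0, 0],
)

```text
clock: 7.6
position: [516.7, 142.9, 12.6]
eef_rot: [-90.0, 0.0, -100.9]
ft_force: [0.3, -0.8, -0.6]
finger_gap: 0.897
```

Request:
carry_out(
  plan=[1, 0, -20, 0, 0, 1, 0, -50, 0, 0, 1, 0, -80, 0, 0, 1, 0, -100, 0, 0, 1, 0, -100, 0, 0],
)

```text
clock: 8.1
position: [518.5, 143.2, 115.3]
eef_rot: [-89.7, 0.1, -100.9]
ft_force: [-0.7, -0.4, -0.7]
finger_gap: 1.0
```

```bash
python3 - <<'E'
from h import *
st(); im,p=shot("wrist","r4"); 
for k in blobs(im,"red",amin=400)[:4]: print(rect(onplane(k,p,17)),cv2.minEnclosingCircle(onplane(k,p,17)))
t,q=shot("top")
for col in("blue","yellow","red","green"):
    for k in blobs(t,col)[:4]:
        x,y,w,h=cv2.boundingRect(k)
        if y<350: print(col,(x+w//2,y+h//2),*rect(onplane(k,q,12 if w<27 and h<27 else 30)))
go(568,-20,110,-100.75)
E
```

```text
8.1 [518.5 143.2 115.3] [-8.9710e+01  1.0000e-01 -1.0088e+02] F [-0.7 -0.4 -0.7] gap 1.0
(array([516.6, 142.6]), 58.6, 58.0, 45.2) ((516.6800537109375, 142.81326293945312), 29.63442039489746)
blue (405, 187) [ 673.8 -237.3] 122.5 32.9 -5.8
blue (319, 225) [569.5 -21.2] 46.5 45.8 1.8
blue (275, 130) [819.1  94.2] 117.8 72.0 72.1
yellow (378, 232) [ 552.9 -170.2] 85.7 42.3 28.7
yellow (309, 270) [455.2   1.8] 42.8 42.7 1.9
red (220, 319) [326.4 241.2] 784.9 349.8 7.7
red (436, 282) [ 432.6 -315.9] 82.7 82.6 -84.3
green (376, 291) [ 410.8 -168.6] 34.6 26.3 20.0
green (371, 275) [ 447.1 -155. ] 31.9 26.4 19.3
go [ 1.5021e+02  2.4630e+00  8.1258e+01 -2.0000e-03] calls>=0.7
```

Request:
carry_out(
  plan=[1, 35, 0, 19, 0, 1, 70, 0, 38, 0, 1, 105, 1, 57, 0, 1, 135, 2, 73, 0, 1, 150, 2, 81, 0],
)

```text
clock: 8.7
position: [567.5, -22.2, 108.9]
eef_rot: [-90.1, -0.0, -101.0]
ft_force: [0.2, 1.0, 0.1]
finger_gap: 1.004
```

Request:
carry_out(
  plan=[1, 0, 0, 0, 0, 1, 0, 0, 0, 0, 1, 0, 0, 0, 0, 1, 0, 0, 0, 0, 1, 0, 0, 0, 0],
)

```text
clock: 9.2
position: [567.4, -18.8, 110.4]
eef_rot: [-90.0, 0.0, -100.8]
ft_force: [0.1, -0.4, 0.7]
finger_gap: 1.0
```

```bash
python3 - <<'E'
from h import *
st(); ring("blue","b1",(568,-20)); go(569,-20,5,-100.75)
E
```

```text
9.2 [567.4 -18.8 110.4] [-9.0000e+01  1.0000e-02 -1.0081e+02] F [ 0.1 -0.4  0.7] gap 1.0
blue px [320. 239.] circle [568.5 -20.2] d 51.8 rect [568.4 -20.3] 50.7 50.7 -59.8
go [ 7.04000e-01  1.05412e+02  1.61500e+00 -1.00000e-03] calls>=0.4
```

Request:
carry_out(
  plan=[1, 1, 30, 1, 0, 1, 1.2, 60, 1.3, 0, 1, 1.2, 85, 1.3, 0, 1, 1.2, 98, 1.3, 0, 1, 1.2, 104, 1.3, 0],
)

```text
clock: 9.75
position: [568.0, -20.9, 5.3]
eef_rot: [-90.1, -0.0, -100.9]
ft_force: [0.9, 0.1, 0.8]
finger_gap: 1.003
```

Request:
carry_out(
  plan=[0.9, 0, 0, 0, 0, 0.8, 0, 0, 0, 0, 0.4, 0, 0, 0, 0, 0.4, 0, 0, 0, 0, 0.4, 0, 0, 0, 0],
)

```text
clock: 10.25
position: [569.6, -21.3, 8.0]
eef_rot: [-89.9, 0.0, -100.9]
ft_force: [-2.9, 1.2, 11.1]
finger_gap: 0.576
```

Request:
carry_out(
  plan=[0.4, 0, 0, 0, 0, 0.4, 0, 0, 0, 0, 0.4, 0, 0, 0, 0, 0.4, 0, 0, 0, 0, 0.4, 0, 0, 0, 0],
)

```text
clock: 10.75
position: [569.6, -21.3, 8.0]
eef_rot: [-89.9, 0.0, -100.9]
ft_force: [-2.2, -0.3, 10.9]
finger_gap: 0.581
```

Request:
carry_out(
  plan=[0.4, 0, -20, 0, 0, 0.4, 0, -45, 0, 0, 0.4, 0, -65, 0, 0, 0.4, 0, -78, 0, 0, 0.4, 0, -78, 0, 0],
)

```text
clock: 11.25
position: [570.1, -21.4, 86.3]
eef_rot: [-89.8, 0.0, -100.9]
ft_force: [0.9, 0.5, -1.0]
finger_gap: 0.58
```

```bash
python3 - <<'E'
from h import *
st(); go(516.8,142.3,85,-100.75)
E
```

```text
11.2 [570.1 -21.4  86.3] [ -89.79    0.   -100.89] F [ 0.9  0.5 -1. ] gap 0.58
go [-1.50689e+02  1.34500e+00 -8.32750e+01 -2.00000e-03] calls>=0.7
```

Request:
carry_out(
  plan=[0.4, -35, 0, -20, 0, 0.4, -70, 0, -40, 0, 0.4, -105, 0, -60, 0, 0.4, -135, 0, -75, 0, 0.4, -150, 0, -83, 0],
)

```text
clock: 11.75
position: [513.8, 144.0, 83.3]
eef_rot: [-90.1, -0.0, -100.8]
ft_force: [0.4, -0.4, -1.2]
finger_gap: 0.58
```

Request:
carry_out(
  plan=[0.4, 0, 0, 0, 0, 0.4, 0, 0, 0, 0, 0.4, 0, 0, 0, 0, 0.4, 0, 0, 0, 0, 0.4, 0, 0, 0, 0],
)

```text
clock: 12.25
position: [515.7, 141.0, 84.2]
eef_rot: [-90.0, -0.0, -101.0]
ft_force: [0.2, 0.9, 0.1]
finger_gap: 0.581
```

```bash
python3 - <<'E'
from h import *
st(); go(516.8,142.3,28,-100.75)
im,p=shot("wrist","b2"); z=robot.sense()["position"][2]
for k in blobs(im,"blue",amin=600)[:3]: print(cv2.minEnclosingCircle(onplane(k,p,z+4)))
E
```

```text
12.2 [515.7 141.   84.2] [-9.0000e+01 -1.0000e-02 -1.0096e+02] F [0.2 0.9 0.1] gap 0.581
go [-1.4400e+00  5.6213e+01  7.9700e-01 -4.0000e-03] calls>=0.2
((515.8884887695312, 142.67654418945312), 26.717567443847656)
```

Request:
carry_out(
  plan=[0.4, 0, 10, 0.9, 0, 0.4, 0, 20, 0.9, 0, 0.4, 0, 30, 0.9, 0, 0.4, 0, 38, 0.9, 0, 0.4, 0, 45, 0.9, 0],
)

```text
clock: 12.8
position: [515.9, 141.6, 38.2]
eef_rot: [-90.1, -0.0, -100.9]
ft_force: [0.8, -0.2, 0.1]
finger_gap: 0.579
```

Request:
carry_out(
  plan=[0.4, 0, 5, 0, 0, 0.4, 0, 10, 0, 0, 0.4, 0, 11, 0, 0, 0.4, 0, 11, 0, 0, 0.4, 0, 11, 0, 0],
)

```text
clock: 13.3
position: [516.6, 141.7, 28.6]
eef_rot: [-90.0, 0.0, -100.9]
ft_force: [0.9, 0.5, -0.3]
finger_gap: 0.578
```

Request:
carry_out(
  plan=[0.75, 0, 0, 0, 0, 0.85, 0, 0, 0, 0, 0.85, 0, 0, 0, 0, 0.85, 0, 0, 0, 0, 0.85, 0, 0, 0, 0],
)

```text
clock: 13.8
position: [516.4, 141.6, 28.3]
eef_rot: [-90.0, 0.0, -100.9]
ft_force: [0.1, 0.0, 0.7]
finger_gap: 0.85
```

Request:
carry_out(
  plan=[1, 0, -20, 0, 0, 1, 0, -50, 0, 0, 1, 0, -80, 0, 0, 1, 0, -85, 0, 0, 1, 0, -85, 0, 0],
)

```text
clock: 14.3
position: [517.2, 141.7, 114.2]
eef_rot: [-89.9, 0.0, -100.9]
ft_force: [1.1, 0.0, -0.1]
finger_gap: 1.001
```

```bash
python3 - <<'E'
from h import *
st(); im,p=shot("wrist","b3")
for k in blobs(im,"blue",amin=600)[:2]: print([ (z,cv2.minEnclosingCircle(onplane(k,p,z))) for z in(29,)])
t,q=shot("top")
for k in blobs(t,"yellow")[:3]: print(rect(onplane(k,q,12)))
go(455,4,110,-100.75)
E
```

```text
14.3 [517.2 141.7 114.2] [-8.9880e+01  4.0000e-02 -1.0089e+02] F [ 1.1  0.  -0.1] gap 1.001
[(29, ((516.6025390625, 142.43434143066406), 25.630752563476562))]
(array([ 556.2, -172.9]), 86.8, 41.8, 28.4)
(array([455.2,   1.8]), 42.8, 42.7, 1.9)
go [ 1.46588e+02  2.49300e+00 -3.37600e+01 -2.00000e-03] calls>=0.6
```

Blue is home. Yellow ring next.

Request:
carry_out(
  plan=[1, 35, 0, -8, 0, 1, 70, 0, -16, 0, 1, 105, 1, -24, 0, 1, 135, 2, -31, 0, 1, 147, 2, -34, 0],
)

```text
clock: 14.9
position: [453.1, 2.1, 110.0]
eef_rot: [-90.2, -0.0, -101.0]
ft_force: [-0.7, -0.5, -1.2]
finger_gap: 1.0
```

Request:
carry_out(
  plan=[1, 0, 0, 0, 0, 1, 0, 0, 0, 0, 1, 0, 0, 0, 0, 1, 0, 0, 0, 0, 1, 0, 0, 0, 0],
)

```text
clock: 15.4
position: [455.5, 4.3, 111.2]
eef_rot: [-90.0, 0.0, -100.8]
ft_force: [0.1, -0.2, -0.6]
finger_gap: 1.003
```

```bash
python3 - <<'E'
from h import *
st(); ring("yellow","y1",(455,4)); go(455,4,10,-100.75)
E
```

```text
15.4 [455.5   4.3 111.2] [ -90.      0.   -100.82] F [ 0.1 -0.2 -0.6] gap 1.003
yellow px [316. 238.] circle [454.5   4.5] d 43.7 rect [454.7   4.4] 42.4 42.1 79.1
go [ 2.63000e-01  1.01245e+02 -3.48000e-01 -1.00000e-03] calls>=0.4
```

Request:
carry_out(
  plan=[1, 0, 30, -0.9, 0, 1, 0, 60, -0.9, 0, 1, 0, 85, -0.9, 0, 1, 0, 96, -0.9, 0, 1, 0, 101, -0.9, 0],
)

```text
clock: 15.95
position: [453.9, 4.1, 9.6]
eef_rot: [-90.1, -0.0, -100.9]
ft_force: [-0.6, -0.5, -0.1]
finger_gap: 0.998
```

Request:
carry_out(
  plan=[0.9, 0, 0, 0, 0, 0.7, 0, 0, 0, 0, 0.3, 0, 0, 0, 0, 0.3, 0, 0, 0, 0, 0.3, 0, 0, 0, 0],
)

```text
clock: 16.45
position: [455.2, 3.7, 11.7]
eef_rot: [-89.9, -0.0, -100.9]
ft_force: [-3.8, -0.7, 15.0]
finger_gap: 0.48
```

Request:
carry_out(
  plan=[0.3, 0, 0, 0, 0, 0.3, 0, 0, 0, 0, 0.3, 0, 0, 0, 0, 0.3, 0, 0, 0, 0, 0.3, 0, 0, 0, 0],
)

```text
clock: 16.95
position: [455.2, 3.8, 11.7]
eef_rot: [-89.9, 0.0, -100.9]
ft_force: [-3.4, -0.0, 13.8]
finger_gap: 0.482
```

Request:
carry_out(
  plan=[0.3, 0, -20, 0, 0, 0.3, 0, -45, 0, 0, 0.3, 0, -65, 0, 0, 0.3, 0, -80, 0, 0, 0.3, 0, -80, 0, 0],
)

```text
clock: 17.45
position: [456.0, 3.6, 92.4]
eef_rot: [-89.8, 0.0, -100.9]
ft_force: [-0.4, 0.0, -0.9]
finger_gap: 0.48
```

```bash
python3 - <<'E'
from h import *
st(); go(516.8,142.3,90,-100.75)
E
```

```text
17.4 [456.    3.6  92.4] [-8.9750e+01  1.0000e-02 -1.0088e+02] F [-0.4  0.  -0.9] gap 0.48
go [-1.47648e+02  2.42200e+00  3.35100e+01 -2.00000e-03] calls>=0.6
```

Request:
carry_out(
  plan=[0.3, -35, 0, 8, 0, 0.3, -70, 0, 16, 0, 0.3, -105, 0, 24, 0, 0.3, -135, 0, 31, 0, 0.3, -147, 0, 33.5, 0],
)

```text
clock: 17.95
position: [515.7, 144.1, 89.6]
eef_rot: [-90.0, 0.0, -100.8]
ft_force: [-0.3, -0.5, -0.3]
finger_gap: 0.48
```

Request:
carry_out(
  plan=[0.3, 0, 0, 0, 0, 0.3, 0, 0, 0, 0, 0.3, 0, 0, 0, 0, 0.3, 0, 0, 0, 0, 0.3, 0, 0, 0, 0],
)

```text
clock: 18.45
position: [514.9, 141.2, 90.4]
eef_rot: [-90.0, -0.0, -100.9]
ft_force: [-0.2, 0.9, -0.5]
finger_gap: 0.476
```

```bash
python3 - <<'E'
from h import *
st(); go(516.8,142.3,43,-100.75)
im,p=shot("wrist","y2"); z=robot.sense()["position"][2]
for k in blobs(im,"yellow",smin=170,amin=600)[:3]: print(cv2.minEnclosingCircle(onplane(k,p,z)))
E
```

```text
18.4 [514.9 141.2  90.4] [ -90.     -0.   -100.95] F [-0.2  0.9 -0.5] gap 0.476
go [-1.4620e+00  4.7427e+01  1.6280e+00 -3.0000e-03] calls>=0.2
((515.2040405273438, 142.34877014160156), 22.839515686035156)
```

Request:
carry_out(
  plan=[0.3, -0.3, 8, 1.6, 0, 0.3, -0.3, 16, 1.6, 0, 0.3, -0.3, 24, 1.6, 0, 0.3, -0.3, 32, 1.6, 0, 0.3, -0.3, 40, 1.6, 0],
)

```text
clock: 19.0
position: [516.4, 141.9, 49.3]
eef_rot: [-90.0, -0.0, -100.9]
ft_force: [-1.3, 0.3, 0.2]
finger_gap: 0.483
```

Request:
carry_out(
  plan=[0.3, 0, 4, 0, 0, 0.3, 0, 7, 0, 0, 0.3, 0, 7, 0, 0, 0.3, 0, 7, 0, 0, 0.3, 0, 7, 0, 0],
)

```text
clock: 19.5
position: [516.9, 141.9, 43.6]
eef_rot: [-90.0, 0.0, -100.9]
ft_force: [1.1, 0.4, -0.4]
finger_gap: 0.485
```

Request:
carry_out(
  plan=[0.6, 0, 0, 0, 0, 0.75, 0, 0, 0, 0, 0.75, 0, 0, 0, 0, 0.75, 0, 0, 0, 0, 0.75, 0, 0, 0, 0],
)

```text
clock: 20.0
position: [516.7, 141.9, 43.3]
eef_rot: [-90.0, -0.0, -100.9]
ft_force: [0.2, 0.6, -0.6]
finger_gap: 0.747
```

Request:
carry_out(
  plan=[1, 0, -30, 0, 0, 1, 0, -60, 0, 0, 1, 0, -100, 0, 0, 1, 0, -125, 0, 0, 1, 0, -125, 0, 0],
)

```text
clock: 20.5
position: [518.9, 142.2, 171.9]
eef_rot: [-89.7, 0.1, -100.9]
ft_force: [0.5, 0.6, -0.6]
finger_gap: 0.999
```

```bash
python3 - <<'E'
from h import *
st(); im,p=shot("wrist","y3")
for k in blobs(im,"yellow",smin=170,amin=300)[:3]: print(cv2.minEnclosingCircle(onplane(k,p,41)))
t,q=shot("top","t2")
for col in("blue","yellow","red","green"):
    for k in blobs(t,col)[:4]:
        x,y,w,h=cv2.boundingRect(k)
        if y<350: print(col,(x+w//2,y+h//2),*rect(onplane(k,q,35)))
cv2.imwrite("pics/y3c.png",np.hstack([im[150:390,200:440].repeat(2,0).repeat(2,1),cv2.resize(t[60:,40:][:320,:213],None,fx=1.5,fy=1.5)]))
E
```

```text
20.5 [518.9 142.2 171.9] [ -89.66    0.11 -100.88] F [ 0.5  0.6 -0.6] gap 0.999
((517.6820068359375, 142.09693908691406), 21.7340030670166)
blue (405, 187) [ 672.5 -236.4] 122.1 32.8 -5.8
blue (275, 130) [817.5  92.2] 116.3 68.3 65.5
yellow (379, 232) [ 552.5 -170.4] 85.4 42.0 28.7
red (219, 313) [351.4 224.5] 808.3 353.8 4.4
red (437, 282) [ 432.2 -314.9] 82.6 81.9 -84.3
green (374, 282) [ 426.6 -159. ] 71.4 26.5 21.5
```

View pics/y3c.png

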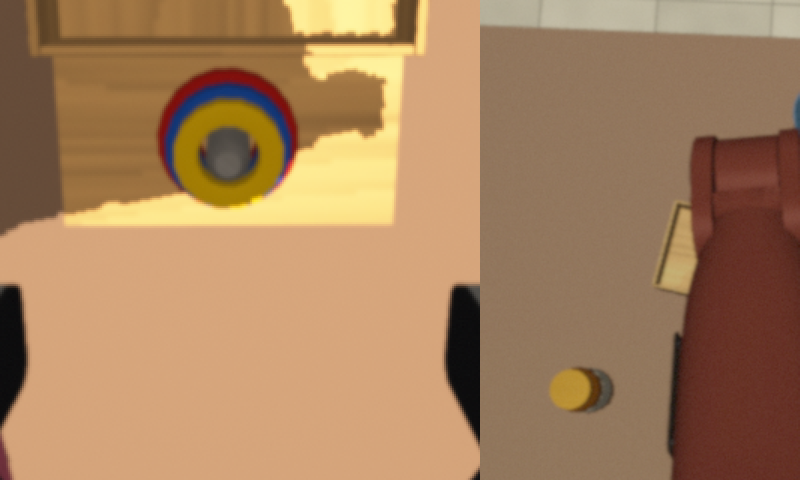

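The stack is concentric and in order (centre about (228,150) in the crop), and there is no hidden copper tin where the arm used to be, so four tins in all. Long tin next.

Request:
carry_out(
  plan=[1, 23, 0, 15, -0.11, 1, 46, 0, 30, -0.22, 1, 69, 0, 45, -0.33, 1, 92, 0, 60, -0.44, 1, 114.5, 0, 74, -0.552],
)

```text
clock: 21.1
position: [567.1, 14.4, 166.6]
eef_rot: [-90.1, 0.1, -69.0]
ft_force: [0.2, -0.2, -0.4]
finger_gap: 1.0
```

Request:
carry_out(
  plan=[1, 27, 0, 0, -0.11, 1, 54, 0, 1, -0.22, 1, 81, 0, 2, -0.33, 1, 108, 0, 3, -0.44, 1, 136, 0, 3, -0.552],
)

```text
clock: 21.6
position: [618.1, -111.4, 166.4]
eef_rot: [-90.1, 0.1, -37.4]
ft_force: [0.6, 0.1, 0.3]
finger_gap: 1.005
```

Request:
carry_out(
  plan=[1, 24, 0, -14, -0.11, 1, 48, 0, -28, -0.22, 1, 71, 0, -42, -0.33, 1, 100, 0, -58, -0.44, 1, 117.5, 0, -69, -0.552],
)

```text
clock: 22.1
position: [669.4, -238.8, 166.0]
eef_rot: [-90.0, 0.1, -5.8]
ft_force: [0.1, 0.3, 0.2]
finger_gap: 0.998
```

Request:
carry_out(
  plan=[0.6, 0, 0, 0, 0, 0.5, 0, 0, 0, 0, 0.5, 0, 0, 0, 0, 0.5, 0, 0, 0, 0, 0.5, 0, 0, 0, 0],
)

```text
clock: 22.6
position: [669.5, -236.2, 168.5]
eef_rot: [-90.0, 0.0, -6.0]
ft_force: [0.6, -1.3, 0.3]
finger_gap: 0.499
```

```bash
cat >> h.py <<'E'
def bar(near,name=None,z=66):
    """dark brown grip bar top (z), nearest to near"""
    im,p=shot("wrist",name); h=cv2.cvtColor(im,cv2.COLOR_BGR2HSV)
    return im,p,h
E
python3 - <<'E'
from h import *
st(); im,p,h=bar(None,"l1"); st()
x,y=proj([[672.5,-236.4,66]],p)[0].astype(int); print(x,y,h[y,x],h[y+15,x],h[y,x+20])
for k in blobs(im,"blue",amin=500)[:2]: print(rect(onplane(k,p,38)))
cv2.imwrite("pics/l1c.png",im[100:380,180:460].repeat(2,0).repeat(2,1))
E
```

```text
22.6 [ 669.5 -236.2  168.5] [-90.     0.    -5.99] F [ 0.6 -1.3  0.3] gap 0.499
22.6 [ 669.6 -236.3  168.6] [-9.00e+01 -1.00e-02 -5.98e+00] F [-0.9  0.1 -0.1] gap 0.502
317 240 [ 10 181  69] [107 183  99] [106 184 100]
(array([ 670.5, -235.5]), 126.1, 36.2, -5.9)
```

View pics/l1c.png

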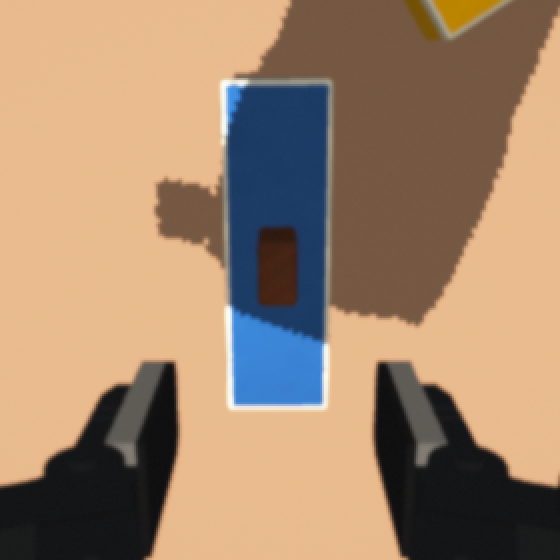

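The long tin's bar is at (319,233) in the wrist view, aligned with the tool. I'll add a bar detector and compute the grasp.

```bash
cat >> h.py <<'E'
def bar(near,name=None,z=66):
    """centre/size/yaw of the brown grip bar top nearest to near"""
    im,p=shot("wrist",name); h=cv2.cvtColor(im,cv2.COLOR_BGR2HSV)
    m=((h[...,0]<=16)&(h[...,1]>140)&(h[...,2]<150)).astype(np.uint8); best=None
    for k in cv2.findContours(m,0,1)[0]:
        A=cv2.contourArea(k)
        if A<60: continue
        r=rect(onplane(k,p,z)); d=np.linalg.norm(r[0]-near)
        if r[1]<45 and d<60 and (best is None or d<best[0]): best=(d,r,np.round(k.reshape(-1,2).mean(0)))
    print("bar",best)
E
python3 - <<'E'
from h import *
st(); bar((670.5,-235.5)); go(670.5,-235.5,80,-5.9)
E
```

```text
22.6 [ 669.6 -236.3  168.6] [-9.00e+01 -1.00e-02 -5.98e+00] F [-0.9  0.1 -0.1] gap 0.502
bar (np.float64(3.2140317359976858), (array([ 667.3, -235.2]), 25.4, 11.8, -5.6), array([319., 233.]))
go [ 7.7500e-01  8.8537e+01  1.0810e+00 -2.0000e-03] calls>=0.4
```

Request:
carry_out(
  plan=[0.5, 0.4, 30, 1, 0, 0.5, 0.4, 60, 1, 0, 0.5, 0.4, 85, 1, 0, 0.5, 0.4, 100, 1, 0, 0.5, 0.4, 106, 1, 0],
)

```text
clock: 23.2
position: [669.3, -235.6, 60.8]
eef_rot: [-90.0, 0.1, -6.0]
ft_force: [-0.1, 0.5, 0.2]
finger_gap: 0.499
```

Request:
carry_out(
  plan=[0.5, 0, 0, 0, 0, 0.4, 0, 0, 0, 0, 0.3, 0, 0, 0, 0, 0, 0, 0, 0, 0, 0, 0, 0, 0, 0],
  grip_force=70,
)

```text
clock: 23.7
position: [670.8, -236.2, 63.6]
eef_rot: [-90.0, -0.1, -6.0]
ft_force: [-1.0, 1.6, 6.0]
finger_gap: 0.139
```

Request:
carry_out(
  plan=[0, 0, 0, 0, 0, 0, 0, 0, 0, 0, 0, 0, 0, 0, 0, 0, 0, 0, 0, 0, 0, 0, 0, 0, 0],
)

```text
clock: 24.2
position: [670.8, -236.2, 63.6]
eef_rot: [-90.0, -0.1, -6.0]
ft_force: [-1.6, 0.9, 6.0]
finger_gap: 0.136
```

```bash
python3 - <<'E'
from h import *
st(); im,p=shot("wrist","l2"); cv2.imwrite("pics/l2c.png",im[100:400,150:490])
E
```

```text
24.2 [ 670.8 -236.2   63.6] [-90.02  -0.11  -5.99] F [-1.6  0.9  6. ] gap 0.136
```

View pics/l2c.png

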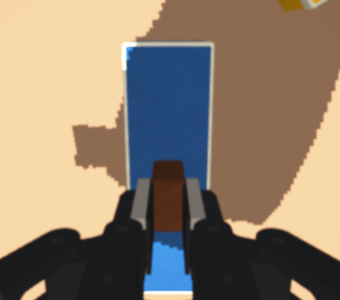

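Gripped squarely with a light touch on the lid. Lifting and carrying.

Request:
carry_out(
  plan=[0, 0, -15, 0, 0, 0, 0, -35, 0, 0, 0, 0, -55, 0, 0, 0, 0, -72, 0, 0, 0, 0, -78, 0, 0],
)

```text
clock: 24.75
position: [671.1, -236.6, 143.2]
eef_rot: [-90.1, -0.2, -6.0]
ft_force: [0.2, -0.2, -1.2]
finger_gap: 0.14
```

```bash
python3 - <<'E'
from h import *
st(); go(554.5,341.3,140,-10.75)
E
```

```text
24.8 [ 671.1 -236.6  143.2] [-90.07  -0.18  -6.01] F [ 0.2 -0.2 -1.2] gap 0.14
go [-1.76420e+02  3.24000e+00  5.62561e+02  8.30000e-02] calls>=2.5
```

Request:
carry_out(
  plan=[0, -8, 1, 25, 0, 0, -20, 1, 65, 0, 0, -33, 1, 105, 0, 0, -46, 1, 147, 0, 0, -59, 1, 188, 0],
)

```text
clock: 25.25
position: [630.2, -41.4, 139.2]
eef_rot: [-90.0, 0.0, -6.0]
ft_force: [0.3, 0.6, -2.4]
finger_gap: 0.14
```

Request:
carry_out(
  plan=[0, -12, 0, 38, 0, 0, -24, 0, 76, 0, 0, -36, 0, 114, 0, 0, -48, 0, 152, 0, 0, -59, 0, 188, 0],
)

```text
clock: 25.75
position: [591.2, 151.8, 139.3]
eef_rot: [-90.0, 0.0, -6.0]
ft_force: [0.9, -0.3, -1.4]
finger_gap: 0.133
```

Request:
carry_out(
  plan=[0, -13, 0, 42, 0.02, 0, -26, 0, 84, 0.04, 0, -38, 0, 122, 0.06, 0, -50, 0, 158, 0.08, 0, -58, 0, 187, 0.083],
)

```text
clock: 26.25
position: [552.8, 344.3, 139.2]
eef_rot: [-90.0, 0.0, -10.7]
ft_force: [0.7, -0.9, -2.3]
finger_gap: 0.137
```

Request:
carry_out(
  plan=[0, 0, 0, 0, 0, 0, 0, 0, 0, 0, 0, 0, 0, 0, 0, 0, 0, 0, 0, 0, 0, 0, 0, 0, 0],
)

```text
clock: 26.75
position: [554.3, 341.3, 139.4]
eef_rot: [-90.0, 0.0, -10.8]
ft_force: [-0.5, -0.3, -1.5]
finger_gap: 0.139
```

```bash
cat >> h.py <<'E'
C0=np.array([541.9,275.0]); A0=np.radians(-10.75); X0=np.array([np.cos(A0),np.sin(A0)]); Y0=np.array([-X0[1],X0[0]])
def cad(P): d=np.asarray(P)-C0; return (np.atleast_2d(d)@np.c_[X0,Y0]).round(1)
def lid(col,zoff,near,name=None,smin=110,vmin=50):
    """coloured lid rectangle seen by wrist at height zoff"""
    im,p=shot("wrist",name)
    for k in blobs(im,col,smin=smin,vmin=vmin,amin=300)[:5]:
        P=onplane(k,p,zoff); r=rect(P)
        if np.linalg.norm(r[0]-near)<60: print(col,"lid",r,"caddy",cad(r[0]))
E
python3 - <<'E'
from h import *
st(); z=robot.sense()["position"][2]-63.6
lid("blue",z+39,(554,341),"l3"); go(554.5,341.3,85,-10.75)
print(robot.sense()["joint_positions"].round(0))
E
```

```text
26.8 [554.3 341.3 139.4] [-90.01   0.   -10.83] F [-0.5 -0.3 -1.5] gap 0.139
blue lid (array([525.1, 347.3]), 67.7, 36.9, -10.8) caddy [[-30.   67.9]]
blue lid (array([599. , 332.9]), 35.3, 26.3, -10.9) caddy [[45.3 67.5]]
go [ 2.6300e-01  5.4403e+01 -8.6000e-02 -1.0000e-03] calls>=0.2
[25. 34.  3. 59. -0. 36.]
```

View pics/l3.png

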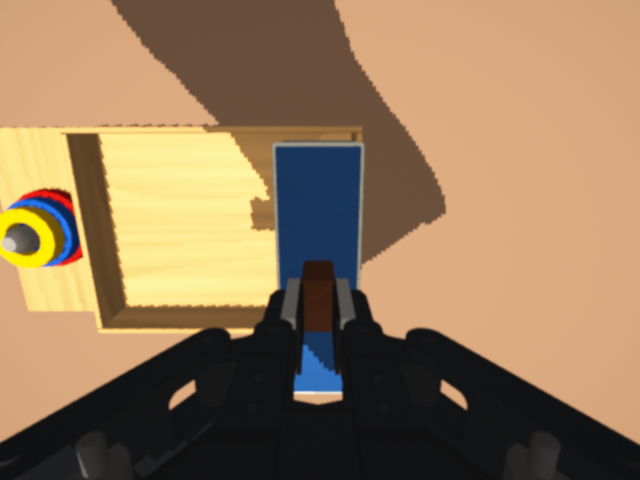

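Request:
carry_out(
  plan=[0, 0.4, 15, 0, 0, 0, 0.4, 30, 0, 0, 0, 0.4, 45, 0, 0, 0, 0.4, 55, 0, 0, 0, 0.4, 60, 0, 0],
)

```text
clock: 27.3
position: [554.0, 341.7, 78.4]
eef_rot: [-90.0, 0.1, -10.8]
ft_force: [0.0, -0.2, -1.5]
finger_gap: 0.141
```

Request:
carry_out(
  plan=[0, 0, 3, 0, 0, 0, 0, 6, 0, 0, 0, 0, 9, 0, 0, 0, 0, 9, 0, 0, 0, 0, 9, 0, 0],
)

```text
clock: 27.8
position: [554.4, 342.2, 70.5]
eef_rot: [-90.0, -0.0, -10.8]
ft_force: [-0.3, 0.1, -1.7]
finger_gap: 0.137
```

Request:
carry_out(
  plan=[0, 0, 1, 0, 0, 0, 0, 2, 0, 0, 0, 0, 2, 0, 0, 0.2, 0, 2, 0, 0, 0.4, 0, 2, 0, 0],
)

```text
clock: 28.3
position: [554.4, 342.1, 68.4]
eef_rot: [-90.0, -0.0, -10.8]
ft_force: [-0.4, 0.2, 0.6]
finger_gap: 0.355
```

Request:
carry_out(
  plan=[0.45, 0, 0, 0, 0, 0.45, 0, 0, 0, 0, 0.5, 0, -20, 0, 0, 0.5, 0, -60, 0, 0, 0.5, 0, -100, 0, 0],
)

```text
clock: 28.8
position: [553.7, 341.8, 168.9]
eef_rot: [-90.1, 0.1, -10.8]
ft_force: [0.1, 1.0, 0.2]
finger_gap: 0.504
```

```bash
python3 - <<'E'
from h import *
st(); lid("blue",44,(554,341),"l4")
t,q=shot("top")
for col in("yellow","red","green"):
    for k in blobs(t,col)[:4]:
        x,y,w,h=cv2.boundingRect(k)
        if y<350 and x>330: print(col,(x+w//2,y+h//2),*rect(onplane(k,q,35)))
a=go(514,143,170,0); a=go(473,-88,170,4,a); go(432,-317,170,5,a)
h=cv2.cvtColor(t,cv2.COLOR_BGR2HSV); m=((h[...,0]<=20)&(h[...,1]>100)&(h[...,2]<120)).astype(np.uint8); m[:260]=0;m[305:]=0;m[:,:420]=0;m[:,455:]=0
k=max(cv2.findContours(m,0,1)[0],key=cv2.contourArea); print("sq bar",cv2.contourArea(k),rect(onplane(k,q,66)))
E
```

```text
28.8 [553.7 341.8 168.9] [-9.006e+01  8.000e-02 -1.076e+01] F [0.1 1.  0.2] gap 0.504
blue lid (array([554.5, 343.1]), 126.1, 36.3, -10.7) caddy [[-0.3 69.3]]
yellow (379, 232) [ 552.6 -170.4] 85.4 39.9 28.6
red (435, 282) [ 431.7 -310.7] 89.6 82.3 -84.3
green (374, 283) [ 426.4 -159.1] 72.1 26.7 19.3
go [-5.03400e+00  4.28500e+00 -2.05114e+02 -1.88000e-01] calls>=0.9
go [-4.10e+01  0.00e+00 -2.31e+02 -7.00e-02] calls>=1.0
go [-5.68740e+01  0.00000e+00 -2.25582e+02 -1.70000e-02] calls>=1.0
sq bar 51.5 (array([ 429.6, -309.5]), 24.6, 14.7, -0.2)
```

Request:
carry_out(
  plan=[0.5, -1, 0, -35, -0.04, 0.5, -2, 0, -75, -0.08, 0.5, -3, 0, -120, -0.12, 0.5, -4, 0, -165, -0.16, 0.5, -5, 0, -205, -0.188],
)

```text
clock: 29.4
position: [510.3, 139.9, 168.1]
eef_rot: [-90.0, 0.0, 0.1]
ft_force: [0.5, 0.5, 0.3]
finger_gap: 0.5
```

Request:
carry_out(
  plan=[0.5, -8, 0, -46, 0, 0.5, -16, 0, -92, -0.02, 0.5, -24, 0, -138, -0.04, 0.5, -32, 0, -184, -0.06, 0.5, -41, 0, -231, -0.07],
)

```text
clock: 29.9
position: [469.7, -91.0, 168.3]
eef_rot: [-90.0, -0.0, 4.1]
ft_force: [0.5, -0.0, -0.8]
finger_gap: 0.499
```

Request:
carry_out(
  plan=[0.5, -12, 0, -46, 0, 0.5, -24, 0, -92, -0.01, 0.5, -36, 0, -138, -0.02, 0.5, -47, 0, -184, -0.02, 0.5, -56, 0, -222, -0.02],
)

```text
clock: 30.4
position: [429.1, -317.2, 168.2]
eef_rot: [-90.0, -0.0, 5.1]
ft_force: [0.4, 1.3, -0.7]
finger_gap: 0.501
```

Request:
carry_out(
  plan=[0.5, 0, 0, 0, 0, 0.5, 0, 0, 0, 0, 0.5, 0, 0, 0, 0, 0.5, 0, 0, 0, 0, 0.5, 0, 0, 0, 0],
)

```text
clock: 30.9
position: [430.2, -313.7, 168.4]
eef_rot: [-90.0, -0.0, 5.3]
ft_force: [-0.8, 0.0, 0.3]
finger_gap: 0.497
```

```bash
python3 - <<'E'
from h import *
st(); bar((431,-312),"s1"); lid("red",39,(431,-312)); go(432,-313,65,5.5)
E
```

```text
30.9 [ 430.2 -313.7  168.4] [-90.    -0.     5.25] F [-0.8  0.   0.3] gap 0.497
bar None
red lid (array([ 431.4, -312.8]), 82.1, 81.6, -83.9) caddy [[   1.1 -598.1]]
go [ 1.8670e+00  1.0343e+02  8.9200e-01 -5.0000e-03] calls>=0.4
```

```bash
python3 - <<'E'
from h import *
im=cv2.imread("pics/s1.png"); p=robot.camera_params("wrist"); h=cv2.cvtColor(im,cv2.COLOR_BGR2HSV)
x,y=proj([[431.4,-312.8,66]],p)[0].astype(int)
print(x,y,h[y,x],h[y+30,x+30]); 
m=((h[...,0]>=5)&(h[...,0]<=20)&(h[...,1]>100)).astype(np.uint8); m[:y-40]=0;m[y+50:]=0;m[:,:x-45]=0;m[:,x+45:]=0
for k in cv2.findContours(m,0,1)[0]:
    if cv2.contourArea(k)>60: print(rect(onplane(k,p,66)),cv2.boundingRect(k))
E
```

```text
318 237 [ 10 177  75] [  1 226 141]
(array([ 461.3, -311. ]), 64.2, 2.3, -84.8) (273, 276, 90, 4)
(array([ 428.2, -313.7]), 27.5, 12.7, 5.2) (309, 214, 19, 39)
```

Request:
carry_out(
  plan=[0.5, 1.1, 30, 0.4, 0, 0.5, 1.1, 60, 0.4, 0, 0.5, 1.1, 85, 0.4, 0, 0.5, 1.1, 98, 0.4, -0.01, 0.5, 1.1, 103, 0.4, -0.01],
)

```text
clock: 31.5
position: [430.4, -313.2, 63.9]
eef_rot: [-89.9, 0.1, 5.8]
ft_force: [0.7, -0.9, 0.7]
finger_gap: 0.501
```

Request:
carry_out(
  plan=[0.5, 0, 0, 0, 0, 0.4, 0, 0, 0, 0, 0.3, 0, 0, 0, 0, 0, 0, 0, 0, 0, 0, 0, 0, 0, 0],
  grip_force=80,
)

```text
clock: 32.0
position: [431.3, -314.0, 66.0]
eef_rot: [-90.0, -0.1, 5.8]
ft_force: [-0.6, 2.9, 6.5]
finger_gap: 0.13
```

Request:
carry_out(
  plan=[0, 0, 0, 0, 0, 0, 0, 0, 0, 0, 0, 0, 0, 0, 0, 0, 0, 0, 0, 0, 0, 0, 0, 0, 0],
)

```text
clock: 32.5
position: [431.3, -314.0, 66.0]
eef_rot: [-90.0, -0.1, 5.8]
ft_force: [-0.2, 4.6, 6.2]
finger_gap: 0.132
```

Request:
carry_out(
  plan=[0, 0, -15, 0, 0, 0, 0, -35, 0, 0, 0, 0, -55, 0, 0, 0, 0, -72, 0, 0, 0, 0, -78, 0, 0],
)

```text
clock: 33.0
position: [431.6, -314.9, 144.9]
eef_rot: [-90.1, -0.1, 5.7]
ft_force: [0.1, -0.4, -2.7]
finger_gap: 0.133
```

```bash
python3 - <<'E'
from h import *
st(); a=go(461,-115,142,0);a=go(490,82,142,-5,a);go(519.8,279.2,142,-10.75,a)
E
```

```text
33.0 [ 431.6 -314.9  144.9] [-9.011e+01 -8.000e-02  5.740e+00] F [ 0.1 -0.4 -2.7] gap 0.133
go [4.92850e+01 2.88800e+00 1.95925e+02 1.00000e-01] calls>=0.8
go [2.90e+01 0.00e+00 1.97e+02 8.70e-02] calls>=0.8
go [ 1.24990e+01 -0.00000e+00  1.99047e+02  1.00000e-01] calls>=0.8
```

Request:
carry_out(
  plan=[0, 7, 0, 28, 0, 0, 18, 1, 70, 0.03, 0, 29, 2, 114, 0.06, 0, 40, 3, 157, 0.08, 0, 49, 3, 196, 0.1],
)

```text
clock: 33.5
position: [459.7, -112.3, 139.7]
eef_rot: [-90.0, 0.0, -0.0]
ft_force: [-0.2, -0.3, -2.3]
finger_gap: 0.133
```

Request:
carry_out(
  plan=[0, 6, 0, 39, 0, 0, 12, 0, 78, 0.03, 0, 18, 0, 118, 0.06, 0, 24, 0, 158, 0.08, 0, 29, 0, 197, 0.087],
)

```text
clock: 34.0
position: [488.9, 84.4, 139.8]
eef_rot: [-90.0, 0.0, -5.0]
ft_force: [0.1, -0.2, -2.1]
finger_gap: 0.13
```

Request:
carry_out(
  plan=[0, 3, 0, 45, 0, 0, 6, 0, 90, 0.03, 0, 9, 0, 135, 0.06, 0, 11, 0, 175, 0.08, 0, 12.5, 0, 199, 0.1],
)

```text
clock: 34.5
position: [518.4, 282.7, 139.4]
eef_rot: [-90.0, 0.0, -10.6]
ft_force: [0.0, -1.0, -2.0]
finger_gap: 0.132
```

Request:
carry_out(
  plan=[0, 0, 0, 0, 0, 0, 0, 0, 0, 0, 0, 0, 0, 0, 0, 0, 0, 0, 0, 0, 0, 0, 0, 0, 0],
)

```text
clock: 35.0
position: [518.9, 279.0, 140.4]
eef_rot: [-90.0, -0.0, -10.8]
ft_force: [-0.1, -0.2, -1.9]
finger_gap: 0.136
```

```bash
python3 - <<'E'
from h import *
st(); z=robot.sense()["position"][2]-66
lid("red",z+39,(520,279),"s3"); go(519.8,279.2,80,-10.75)
E
```

```text
35.0 [518.9 279.  140.4] [-90.    -0.   -10.77] F [-0.1 -0.2 -1.9] gap 0.136
red lid (array([515.2, 280.6]), 82.7, 73.6, 79.2) caddy [[-27.3   0.5]]
red lid (array([474. , 289.2]), 73.9, 3.2, 79.2) caddy [[-69.4   1.3]]
red lid (array([552.4, 272.6]), 15.8, 14.3, 79.2) caddy [[10.8 -0.4]]
go [ 0.854 60.434  0.177 -0.   ] calls>=0.3
```

Request:
carry_out(
  plan=[0, 0.8, 15, 0, 0, 0, 0.8, 30, 0, 0, 0, 0.8, 45, 0, 0, 0, 0.8, 55, 0, 0, 0, 0.8, 60, 0, 0],
)

```text
clock: 35.55
position: [519.2, 279.3, 79.5]
eef_rot: [-90.0, 0.1, -10.7]
ft_force: [-0.1, 0.4, -2.1]
finger_gap: 0.13
```

Request:
carry_out(
  plan=[0, 0, 3, 0, 0, 0, 0, 6, 0, 0, 0, 0, 8, 0, 0, 0, 0, 9, 0, 0, 0, 0, 9, 0, 0],
)

```text
clock: 36.05
position: [519.7, 279.9, 71.5]
eef_rot: [-90.0, -0.0, -10.7]
ft_force: [-0.4, 0.1, -1.9]
finger_gap: 0.128
```

Request:
carry_out(
  plan=[0, 0, 1, 0, 0, 0, 0, 1, 0, 0, 0, 0, 1, 0, 0, 0.2, 0, 1, 0, 0, 0.4, 0, 1, 0, 0],
)

```text
clock: 36.55
position: [519.6, 279.5, 70.2]
eef_rot: [-90.0, -0.0, -10.7]
ft_force: [-0.7, -0.9, -0.7]
finger_gap: 0.357
```

Request:
carry_out(
  plan=[0.45, 0, 0, 0, 0, 0.45, 0, 0, 0, 0, 0.5, 0, -20, 0, 0, 0.5, 0, -60, 0, 0, 0.5, 0, -98, 0, 0],
)

```text
clock: 37.05
position: [519.1, 279.4, 169.0]
eef_rot: [-90.1, 0.1, -10.7]
ft_force: [0.6, -0.1, -0.5]
finger_gap: 0.503
```

```bash
python3 - <<'E'
from h import *
st(); lid("red",44,(520,279),"s4");lid("blue",44,(554,341))
t,q=shot("top")
for col in("yellow","green"):
    for k in blobs(t,col)[:4]:
        x,y,w,h=cv2.boundingRect(k)
        if y<350 and x>330: print(col,(x+w//2,y+h//2),*rect(onplane(k,q,38)))
a=go(536,55,170,10);go(552,-170,170,28.6,a)
E
```

```text
37.0 [519.1 279.4 169. ] [-9.005e+01  7.000e-02 -1.071e+01] F [ 0.6 -0.1 -0.5] gap 0.503
red lid (array([521.1, 280.8]), 83.4, 82.8, -10.8) caddy [[-21.5   1.8]]
blue lid (array([554.9, 343.4]), 126.2, 36.2, -10.7) caddy [[ 0.  69.6]]
yellow (379, 232) [ 551.8 -169.6] 85.2 41.0 28.7
green (374, 283) [ 426.2 -158.8] 70.5 25.7 20.0
go [  56.347    0.847 -218.676   -0.361] calls>=0.9
go [ -23.314    0.    -224.36    -0.325] calls>=0.9
```

Request:
carry_out(
  plan=[0.5, 9, 0, -35, -0.07, 0.5, 20, 0, -80, -0.14, 0.5, 32, 0, -125, -0.21, 0.5, 45, 1, -172, -0.29, 0.5, 56, 1, -218, -0.361],
)

```text
clock: 37.7
position: [533.3, 53.3, 166.0]
eef_rot: [-90.0, 0.1, 10.2]
ft_force: [0.6, 0.2, 0.4]
finger_gap: 0.5
```

Request:
carry_out(
  plan=[0.5, -5, 0, -45, -0.07, 0.5, -10, 0, -90, -0.14, 0.5, -15, 0, -135, -0.21, 0.5, -20, 0, -180, -0.27, 0.5, -22, 0, -223, -0.325],
)

```text
clock: 38.2
position: [550.0, -170.1, 166.0]
eef_rot: [-89.9, 0.1, 28.7]
ft_force: [0.6, -0.4, -0.3]
finger_gap: 0.496
```

Request:
carry_out(
  plan=[0.5, 0, 0, 0, 0, 0.5, 0, 0, 0, 0, 0.5, 0, 0, 0, 0, 0.5, 0, 0, 0, 0, 0.5, 0, 0, 0, 0],
)

```text
clock: 38.7
position: [551.1, -167.2, 167.3]
eef_rot: [-90.0, 0.0, 28.7]
ft_force: [-0.4, -0.1, -0.1]
finger_gap: 0.498
```

```bash
python3 - <<'E'
from h import *
st(); bar((552,-170),"y5"); lid("yellow",39,(552,-170)); go(552,-170,65,28.6)
E
```

```text
38.7 [ 551.1 -167.2  167.3] [-8.999e+01  1.000e-02  2.868e+01] F [-0.4 -0.1 -0.1] gap 0.498
bar (np.float64(3.15753068076941), (array([ 548.9, -169.4]), 27.3, 12.5, 28.2), array([316., 232.]))
yellow lid (array([ 526.8, -190.4]), 19.4, 16.3, -61.4) caddy [[  72. -460.]]
go [-4.31000e-01  1.02378e+02 -2.54400e+00  1.00000e-03] calls>=0.4
```

Request:
carry_out(
  plan=[0.5, 0, 30, -0.9, 0, 0.5, 0, 60, -0.9, 0, 0.5, 0, 85, -0.9, 0, 0.5, 0, 97, -0.9, 0, 0.5, 0, 102, -0.9, 0],
)

```text
clock: 39.3
position: [551.1, -168.6, 64.4]
eef_rot: [-89.9, 0.1, 28.6]
ft_force: [-0.2, -0.4, 0.4]
finger_gap: 0.503
```

Request:
carry_out(
  plan=[0.5, 0, 0, 0, 0, 0.4, 0, 0, 0, 0, 0.3, 0, 0, 0, 0, 0, 0, 0, 0, 0, 0, 0, 0, 0, 0],
)

```text
clock: 39.8
position: [552.0, -169.2, 66.4]
eef_rot: [-90.1, -0.1, 28.6]
ft_force: [-1.7, 1.5, 6.4]
finger_gap: 0.134
```

Request:
carry_out(
  plan=[0, 0, 0, 0, 0, 0, 0, 0, 0, 0, 0, 0, 0, 0, 0, 0, 0, 0, 0, 0, 0, 0, 0, 0, 0],
)

```text
clock: 40.3
position: [552.0, -169.2, 66.4]
eef_rot: [-90.1, -0.0, 28.6]
ft_force: [-1.8, 1.2, 7.2]
finger_gap: 0.132
```

Request:
carry_out(
  plan=[0, 0, -15, 0, 0, 0, 0, -35, 0, 0, 0, 0, -55, 0, 0, 0, 0, -72, 0, 0, 0, 0, -78, 0, 0],
)

```text
clock: 40.8
position: [552.3, -169.5, 145.2]
eef_rot: [-90.1, -0.1, 28.6]
ft_force: [0.1, 0.7, -2.1]
finger_gap: 0.134
```

```bash
python3 - <<'E'
from h import *
st(); a=go(569,45,142,54);go(586.1,266.6,142,79.25,a)
E
```

```text
40.8 [ 552.3 -169.5  145.2] [-9.012e+01 -9.000e-02  2.860e+01] F [ 0.1  0.7 -2.1] gap 0.134
go [117.287   3.159 180.33   -0.443] calls>=0.9
go [189.329  -0.    116.419  -0.441] calls>=0.9
```

Request:
carry_out(
  plan=[0, 19, 0, 30, -0.08, 0, 43, 1, 67, -0.17, 0, 68, 2, 105, -0.26, 0, 93, 3, 143, -0.35, 0, 117, 3, 180, -0.443],
)

```text
clock: 41.3
position: [567.6, 46.8, 139.7]
eef_rot: [-90.0, 0.0, 54.2]
ft_force: [-0.5, -0.2, -2.7]
finger_gap: 0.128
```

Request:
carry_out(
  plan=[0, 40, 0, 24, -0.09, 0, 80, 0, 48, -0.18, 0, 120, 0, 73, -0.27, 0, 157, 0, 96, -0.36, 0, 189, 0, 116, -0.441],
)

```text
clock: 41.8
position: [584.8, 268.4, 139.6]
eef_rot: [-90.0, 0.0, 79.5]
ft_force: [0.9, 0.3, -2.1]
finger_gap: 0.129
```

Request:
carry_out(
  plan=[0, 0, 0, 0, 0, 0, 0, 0, 0, 0, 0, 0, 0, 0, 0, 0, 0, 0, 0, 0, 0, 0, 0, 0, 0],
)

```text
clock: 42.3
position: [585.5, 265.0, 140.3]
eef_rot: [-90.0, 0.0, 79.2]
ft_force: [-0.8, -0.2, -1.6]
finger_gap: 0.131
```

```bash
python3 - <<'E'
from h import *
st(); z=robot.sense()["position"][2]-66.4
im,p=shot("wrist","y6")
for k in blobs(im,"yellow",smin=190,vmin=40,amin=200)[:6]:
    P=onplane(k,p,z+39); c=cad(P); print(cv2.boundingRect(k),c.min(0),c.max(0))
go(586.1,266.6,80,79.25)
E
```

```text
42.3 [585.5 265.  140.3] [-9.000e+01  1.000e-02  7.916e+01] F [-0.8 -0.2 -1.6] gap 0.131
(357, 0, 73, 59) [  -0.5 -122.6] [  28.7 -101.2]
(281, 198, 79, 44) [ 25.6 -42.1] [ 62.4 -21.2]
go [ 1.5250e+00  6.0409e+01 -2.6400e-01 -1.0000e-03] calls>=0.3
```

Request:
carry_out(
  plan=[0, 1.5, 15, -1.2, 0, 0, 1.5, 30, -1.2, 0, 0, 1.5, 45, -1.2, 0, 0, 1.5, 55, -1.2, 0, 0, 1.5, 60, -1.2, 0],
)

```text
clock: 42.85
position: [586.1, 266.9, 78.6]
eef_rot: [-89.9, 0.1, 79.2]
ft_force: [-1.0, -0.0, -2.2]
finger_gap: 0.127
```

Request:
carry_out(
  plan=[0, 0, 3, 0, 0, 0, 0, 6, 0, 0, 0, 0, 8, 0, 0, 0, 0, 9, 0, 0, 0, 0, 9, 0, 0],
)

```text
clock: 43.35
position: [587.0, 267.4, 71.6]
eef_rot: [-90.0, -0.0, 79.3]
ft_force: [0.0, 0.0, -1.5]
finger_gap: 0.131
```

Request:
carry_out(
  plan=[0, 0, 0.5, 0, 0, 0, 0, 0.5, 0, 0, 0, 0, 0.5, 0, 0, 0.2, 0, 0.5, 0, 0, 0.4, 0, 0.5, 0, 0],
)

```text
clock: 43.85
position: [587.0, 267.4, 70.8]
eef_rot: [-90.0, -0.0, 79.2]
ft_force: [-0.2, -0.1, 0.4]
finger_gap: 0.356
```

Request:
carry_out(
  plan=[0.45, 0, 0, 0, 0, 0.45, 0, 0, 0, 0, 0.5, 0, -20, 0, 0, 0.5, 0, -60, 0, 0, 0.5, 0, -98, 0, 0],
)

```text
clock: 44.35
position: [586.4, 267.1, 169.5]
eef_rot: [-89.9, 0.0, 79.3]
ft_force: [0.9, 0.6, -0.1]
finger_gap: 0.496
```

```bash
python3 - <<'E'
from h import *
st(); im,p=shot("wrist","y7")
for col,s in(("yellow",190),("red",110),("blue",110)):
  for k in blobs(im,col,smin=s,vmin=40,amin=300)[:4]:
    c=cad(onplane(k,p,44)); 
    if abs(c).max()<100: print(col,c.min(0),c.max(0))
t,q=shot("top")
for col in("yellow","green"):
    for k in blobs(t,col)[:4]:
        x,y,w,h=cv2.boundingRect(k)
        if y<350 and x>330: print(col,(x+w//2,y+h//2),*rect(onplane(k,q,38)))
a=go(506,55,170,50);go(425,-158,170,20,a)
E
```

```text
44.4 [586.4 267.1 169.5] [-8.993e+01  4.000e-02  7.925e+01] F [ 0.9  0.6 -0.1] gap 0.496
yellow [ 26.4 -38.9] [ 62.9 -10.6]
red [-65.1 -38.2] [17.3 44.8]
blue [ 5.2 54.2] [62.1 88.7]
blue [-64.9  52.7] [-19.3  88.9]
green (374, 283) [ 426.2 -158.8] 70.4 25.6 20.6
go [-225.185    4.425   42.552    0.511] calls>=1.0
go [-215.233    0.     -74.864    0.524] calls>=0.9
```

Request:
carry_out(
  plan=[0.5, -38, 0, 7, 0.1, 0.5, -83, 1, 15, 0.2, 0.5, -130, 2, 24, 0.3, 0.5, -178, 3, 34, 0.4, 0.5, -225, 4, 42.5, 0.511],
)

```text
clock: 44.95
position: [501.9, 52.7, 164.4]
eef_rot: [-90.0, 0.0, 49.8]
ft_force: [0.6, -0.8, -0.7]
finger_gap: 0.498
```

Request:
carry_out(
  plan=[0.5, -44, 0, -15, 0.1, 0.5, -88, 0, -30, 0.2, 0.5, -132, 0, -45, 0.3, 0.5, -176, 0, -60, 0.4, 0.5, -215, 0, -75, 0.524],
)

```text
clock: 45.45
position: [421.0, -160.3, 164.6]
eef_rot: [-90.0, 0.0, 19.7]
ft_force: [0.7, -0.3, -1.3]
finger_gap: 0.5
```

Request:
carry_out(
  plan=[0.5, 0, 0, 0, 0, 0.5, 0, 0, 0, 0, 0.5, 0, 0, 0, 0, 0.5, 0, 0, 0, 0, 0.5, 0, 0, 0, 0],
)

```text
clock: 45.95
position: [422.6, -157.7, 164.7]
eef_rot: [-90.0, 0.0, 20.1]
ft_force: [-0.0, -0.2, -0.2]
finger_gap: 0.499
```

```bash
python3 - <<'E'
from h import *
st(); bar((426,-159),"g1"); lid("green",39,(426,-159)); go(426,-159,65,20)
E
```

```text
46.0 [ 422.6 -157.7  164.7] [-89.99   0.    20.08] F [-0.  -0.2 -0.2] gap 0.499
bar (np.float64(3.612478373637712), (array([ 422.4, -158.7]), 26.5, 12.5, 20.0), array([316., 237.]))
green lid (array([ 425.6, -157.7]), 79.2, 34.7, 19.7) caddy [[ -33.6 -446.8]]
go [ 2.9430e+00  9.9766e+01 -2.1180e+00  1.0000e-03] calls>=0.4
```

Request:
carry_out(
  plan=[0.5, 2.6, 30, -0.9, 0, 0.5, 2.6, 60, -0.9, 0, 0.5, 2.6, 83, -0.9, 0, 0.5, 2.6, 94, -0.9, 0, 0.5, 2.6, 99, -0.9, 0],
)

```text
clock: 46.55
position: [424.7, -158.2, 65.1]
eef_rot: [-89.9, 0.1, 20.0]
ft_force: [0.7, 0.5, 0.4]
finger_gap: 0.498
```

Request:
carry_out(
  plan=[0.5, 0, 0, 0, 0, 0.4, 0, 0, 0, 0, 0.3, 0, 0, 0, 0, 0, 0, 0, 0, 0, 0, 0, 0, 0, 0],
)

```text
clock: 47.05
position: [425.5, -158.7, 66.7]
eef_rot: [-90.0, -0.1, 20.0]
ft_force: [-1.8, 2.0, 10.3]
finger_gap: 0.132
```

Request:
carry_out(
  plan=[0, 0, 0, 0, 0, 0, 0, 0, 0, 0, 0, 0, 0, 0, 0, 0, 0, 0, 0, 0, 0, 0, 0, 0, 0],
)

```text
clock: 47.55
position: [425.4, -158.7, 66.7]
eef_rot: [-90.0, -0.1, 20.0]
ft_force: [-1.3, 2.9, 9.0]
finger_gap: 0.13
```

Request:
carry_out(
  plan=[0, 0, -15, 0, 0, 0, 0, -35, 0, 0, 0, 0, -55, 0, 0, 0, 0, -72, 0, 0, 0, 0, -78, 0, 0],
)

```text
clock: 48.05
position: [425.9, -159.1, 145.5]
eef_rot: [-90.1, -0.1, 20.0]
ft_force: [-0.4, 0.0, -1.7]
finger_gap: 0.13
```

```bash
python3 - <<'E'
from h import *
st(); a=go(466,27,142,5);go(507.2,212.9,142,-10.75,a)
E
```

```text
48.0 [ 425.9 -159.1  145.5] [-90.12  -0.1   19.95] F [-0.4  0.  -1.7] gap 0.13
go [101.245   3.488 161.274   0.261] calls>=0.8
go [ 57.245  -0.    181.602   0.275] calls>=0.8
```

Request:
carry_out(
  plan=[0, 16, 0, 26, 0.05, 0, 37, 1, 59, 0.1, 0, 59, 2, 94, 0.16, 0, 80, 3, 128, 0.21, 0, 101, 3, 161, 0.261],
)

```text
clock: 48.55
position: [464.8, 28.8, 140.3]
eef_rot: [-90.0, 0.0, 4.9]
ft_force: [0.4, -1.0, -2.0]
finger_gap: 0.124
```

Request:
carry_out(
  plan=[0, 12, 0, 38, 0.06, 0, 24, 0, 76, 0.12, 0, 36, 0, 114, 0.18, 0, 48, 0, 152, 0.23, 0, 57, 0, 181.5, 0.275],
)

```text
clock: 49.05
position: [506.0, 215.1, 140.2]
eef_rot: [-90.0, 0.0, -10.8]
ft_force: [-0.1, 0.4, -1.1]
finger_gap: 0.129
```

Request:
carry_out(
  plan=[0, 0, 0, 0, 0, 0, 0, 0, 0, 0, 0, 0, 0, 0, 0, 0, 0, 0, 0, 0, 0, 0, 0, 0, 0],
)

```text
clock: 49.55
position: [506.0, 212.1, 140.8]
eef_rot: [-90.0, 0.0, -10.8]
ft_force: [-0.4, 0.4, -0.8]
finger_gap: 0.131
```

```bash
python3 - <<'E'
from h import *
st(); z=robot.sense()["position"][2]-66.7
im,p=shot("wrist","g2")
for k in blobs(im,"green",vmin=40,amin=200)[:6]:
    c=cad(onplane(k,p,z+39)); print(cv2.boundingRect(k),c.min(0),c.max(0))
go(507.2,212.9,80,-10.75)
E
```

```text
49.5 [506.  212.1 140.8] [-90.01   0.   -10.82] F [-0.4  0.4 -0.8] gap 0.131
(280, 199, 78, 91) [-63.6 -85.9] [-18.1 -49.8]
(304, 330, 29, 21) [  5.1 -75.5] [ 17.  -60.7]
go [ 9.7200e-01  6.0925e+01  8.8900e-01 -1.0000e-03] calls>=0.3
```

Request:
carry_out(
  plan=[0, 1, 15, 1.2, 0, 0, 1, 30, 1.2, 0, 0, 1, 45, 1.2, 0, 0, 1, 55, 1.2, 0, 0, 1, 60, 1.2, 0],
)

```text
clock: 50.1
position: [506.8, 213.5, 80.0]
eef_rot: [-90.0, 0.1, -10.8]
ft_force: [-0.7, 0.2, -1.8]
finger_gap: 0.131
```

Request:
carry_out(
  plan=[0, 0, 3, 0, 0, 0, 0, 6, 0, 0, 0, 0, 8, 0, 0, 0, 0, 9, 0, 0, 0, 0, 9, 0, 0],
)

```text
clock: 50.6
position: [507.4, 214.0, 72.0]
eef_rot: [-90.0, -0.0, -10.8]
ft_force: [-0.3, -0.5, -2.0]
finger_gap: 0.13
```

Request:
carry_out(
  plan=[0, 0, 0.5, 0, 0, 0, 0, 0.5, 0, 0, 0, 0, 0.5, 0, 0, 0.2, 0, 0.5, 0, 0, 0.4, 0, 0.5, 0, 0],
)

```text
clock: 51.1
position: [507.2, 213.7, 71.2]
eef_rot: [-90.0, -0.0, -10.8]
ft_force: [0.6, 0.8, 0.5]
finger_gap: 0.355
```

Request:
carry_out(
  plan=[0.45, 0, 0, 0, 0, 0.45, 0, 0, 0, 0, 0.5, 0, -20, 0, 0, 0.5, 0, -60, 0, 0, 0.5, 0, -98, 0, 0],
)

```text
clock: 51.6
position: [506.7, 213.7, 170.1]
eef_rot: [-90.0, 0.1, -10.8]
ft_force: [1.8, 0.4, -0.3]
finger_gap: 0.5
```

Request:
carry_out(
  plan=[0.5, 0, -30, 0, 0, 0.5, 0, -60, 0, 0, 0.5, 0, -90, 0, 0, 0.5, 0, -110, 0, 0, 0.5, 0, -120, 0, 0],
)

```text
clock: 52.1
position: [507.9, 214.0, 291.2]
eef_rot: [-89.9, -0.1, -10.8]
ft_force: [-0.5, 0.1, 0.2]
finger_gap: 0.501
```

Request:
carry_out(
  plan=[0.5, 20, 0, -40, 0, 0.5, 40, 0, -80, 0, 0.5, 50, 0, -110, 0, 0.5, 50, 0, -110, 0, 0.5, 50, 0, -110, 0],
)

```text
clock: 52.6
position: [535.6, 96.0, 288.6]
eef_rot: [-90.0, 0.1, -10.9]
ft_force: [0.6, -0.0, -0.2]
finger_gap: 0.5
```

```bash
python3 - <<'E'
from h import *
st(); im,p=shot("wrist","f1")
for col,s,z in(("yellow",190,44),("red",110,44),("blue",110,44),("green",100,44)):
  for k in blobs(im,col,smin=s,vmin=40,amin=150)[:5]:
    c=cad(onplane(k,p,z)); 
    if abs(c).max()<200: print(col,cv2.boundingRect(k),c.min(0),c.max(0))
t,q=shot("top","f2"); cv2.imwrite("pics/f.png",np.vstack([im[:300],]))
E
```

```text
52.6 [535.6  96.  288.6] [-9.000e+01  7.000e-02 -1.086e+01] F [ 0.6 -0.  -0.2] gap 0.5
yellow (443, 200, 76, 31) [ 28.4 -38.6] [62.3 41.5]
yellow (337, 154, 38, 39) [ -20.5 -156.2] [  19.5 -116.7]
red (448, 111, 86, 80) [-63.  -37.5] [17.6 43.7]
red (329, 145, 51, 52) [ -29.7 -164.6] [  23.8 -111.5]
blue (525, 111, 53, 119) [-63.1  52.7] [61.3 88.1]
green (407, 112, 38, 78) [-62.1 -82. ] [ 16.4 -47.5]
```

View pics/f1.png

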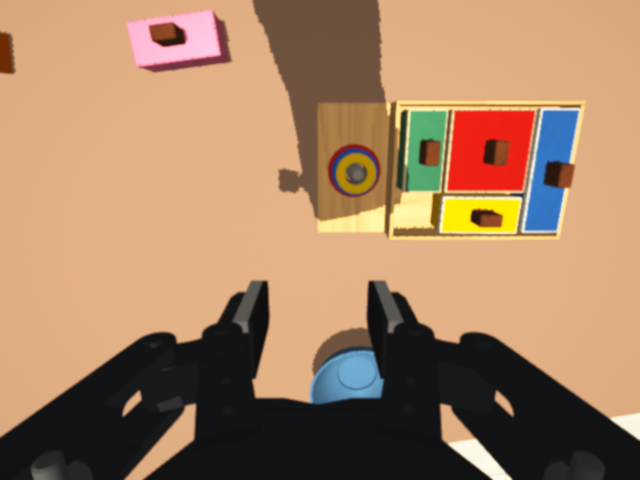

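```bash
python3 - <<'E'
from h import *
p=robot.camera_params("wrist"); print(cast([(5,52)],p,40).round()); st()
E
```

```text
[[ 334. -178.   40.]]
52.7 [535.5  97.1 288.9] [-8.999e+01  5.000e-02 -1.073e+01] F [ 0.  -0.4  0.2] gap 0.502
```

View pics/f2.png

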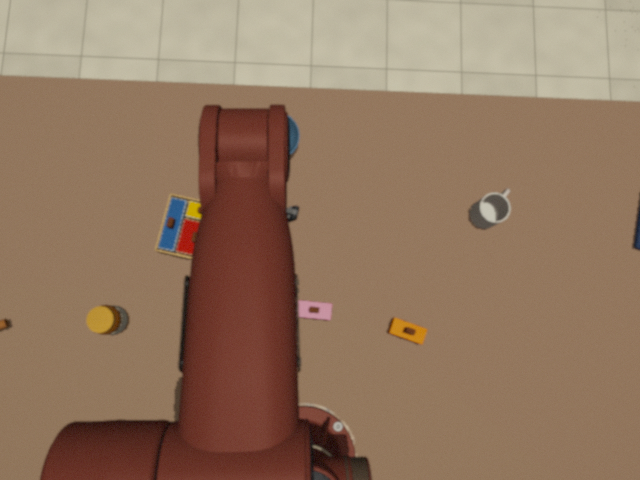

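```bash
python3 - <<'E'
from h import *
p=robot.camera_params("wrist"); q=robot.camera_params("top"); t=cv2.imread("pics/f2.png"); im=cv2.imread("pics/f1.png")
k=max([k for k in blobs(t,"orange") if cv2.boundingRect(k)[0]>380],key=cv2.contourArea)
P=onplane(k,q,40); print(rect(P)); b=cv2.boxPoints(cv2.minAreaRect(P)); print(b.round(),proj(np.c_[b,[40]*4],p).round(),proj(np.c_[b,[0]*4],p).round()); print(im[50,3],im[20:75:8,3].tolist(), proj([[334,-178,40]],q))
E
```

```text
(array([ 311.8, -242.1]), 96.0, 46.6, 72.2)
[[ 275. -281.]
 [ 319. -295.]
 [ 349. -204.]
 [ 304. -189.]] [[-118.    9.]
 [-108.   61.]
 [ -12.   73.]
 [ -18.   22.]] [[-74.  21.]
 [-67.  68.]
 [ 20.  79.]
 [ 15.  32.]]
[  4  42 109] [[125, 167, 216], [126, 168, 217], [5, 43, 109], [2, 42, 108], [2, 41, 108], [4, 42, 110], [3, 42, 110]] [[380.92158347 320.33056119]]
```

The brown patch at (5,52) is the side of the orange look-alike: its projected corners match. Everything is in place, so I'm handing in.

```bash
python3 -c "
from rig import robot
print(robot.finish_job())"
```

```text
the job is handed in; nothing more can be done
None
```

The job is handed in at about 53 s: the four tins that were out are in the tray, and the three rings are on the post. The tins were the red square, blue long, yellow and green ones. I found no copper tin, and I left the pink and orange look-alikes alone.

**Last checks:**
- **Tins:** in the last wrist picture all four lids lie inside the tray walls with gaps between them, and their edges fit tins standing flat on the floor.
- **Rings:** the stack on the post is red, then blue, then yellow. When each ring was released, its diameter as seen from above matched the height of its place in the stack. I didn't check that they are fully home from the side.
- **Bystanders:** the mug and jar look where they started, and I never went near the bowl. The arm partly hides the bowl in the last top view, so I didn't re-measure it.
- **Forces:** the highest readings were about 15 N, when the fingertips touched the worktop while closing on the yellow ring. They also touched the tin lids lightly (6–10 N).

No check failed. The fingertips reached further forward when closing than I had estimated from the description, so I adjusted the grasp heights as I went.

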